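Regrasp a gauge pin in an angled V-rest and load it on the microscope stage

TASK

Take the red-banded gauge pin out of the rack by its top end, lay it in the angled V-rest with its bare foot down against the orange stop, and let go. Then take it again by its middle and lay it in the level cradle on the stage plate, slide it along until its bare foot touches the cradle's orange stop, and let go. Be gentle with the ground pin and its supports, and do not disturb the other pins, the jar or the brass ring.

Things in the scene. Friction and masses are not known exactly. Their poses are not given: they have to be found in the camera images.
- pin_mid (a point): Round steel gauge pin, 16 mm diameter, 160 mm long, about 0.24 kg, with a red band at its top end; the other end (foot) is bare. Starts upright in one of the rack holes, top 170 mm above the table. Point: its centre, 80 mm from either end; z axis along the pin from foot to banded end. This is the pin to handle.
- pin_foot (a point): The centre of the red-banded pin's flat bare foot, 80 mm from pin_mid along the pin's -z.
- rack: Fixed grey plastic block 200 (its x) x 60 (its y) x 45 mm high with three upright holes in a row along its x axis at x = -65, 0 and +65 mm. The holes are 19 mm wide; their floors are 10 mm above the table. Origin: centre of the underside, on the table. Which pin stands in which hole varies.
- rest: Fixed angled V-rest: two steel 90-degree V saddles, 34 mm wide, on a grey bed climbing at 45 degrees, over a base 64 (x) x 150 (y) x 12 mm high. Origin: centre of the underside. z up, y level in the uphill direction, x level across: a pin lying in it points up along (0, 1, 1)/sqrt(2). An orange stop at the low end. Friction can keep a pin from sliding down by itself.
- rest_mid (a point): Where the centre of a pin lies when seated in the V-rest with its foot on the stop; axes as rest. Along the pin from the stop, saddles support it at 12-32 mm and 104-118 mm, reaching up to about its axis. From 32 to 104 mm both its sides are free for fingers, down to the bed 36 mm below its axis. Beyond 118 mm it stands free of everything. About 107 mm above the table.
- rest_foot (a point): The point on the face of the V-rest's orange foot stop (34 mm wide, lower end of the slope) where the centre of the pin's foot touches: 50 mm above the table, 80 mm down the slope from rest_mid. Axes as rest.
- cradle: Fixed level cradle: two steel 90-degree V saddles, 34 mm wide, on an aluminium stage plate 90 (x) x 200 (y) x 20 mm high, with an orange stop at its -y end; the +y end is open. Origin: centre of the underside; z up, y level along the lying pin, from the stop towards the open end, x across.
- cradle_mid (a point): Where the centre of the pin lies when seated in the cradle with its foot at the stop, 60 mm above the table; axes as cradle. Saddles support the pin 66 to 46 mm on the -y side and 40 to 60 mm on the +y side of this point, reaching up to about its axis; between them its sides are free, down to the plate 40 mm below its axis.
- cradle_foot (a point): The point on the face of the cradle's orange end stop (34 mm wide, 10 mm thick, top 66 mm above the table) where the centre of the pin's foot touches: 80 mm from cradle_mid along -y, 60 mm above the table. Axes as cradle.
- pin_blue_mid (a point): Round steel gauge pin, 16 mm diameter, 160 mm long, about 0.24 kg, with a blue band at its top end; the other end (foot) is bare. Starts upright in one of the rack holes, top 170 mm above the table. Point: its centre, 80 mm from either end; z axis along the pin from foot to banded end. Leave it in the rack.
- pin_yellow_mid (a point): Round steel gauge pin, 16 mm diameter, 160 mm long, about 0.24 kg, with a yellow band at its top end; the other end (foot) is bare. Starts upright in one of the rack holes, top 170 mm above the table. Point: its centre, 80 mm from either end; z axis along the pin from foot to banded end. Leave it in the rack.
- jar_mid (a point): A loose amber glass jar with a white cap, 48 mm diameter, 65 mm high, standing on the table; leave it alone. Point: its centre, half-way up.
- setting_ring_mid (a point): A loose brass ring, 56 mm outer diameter, 32 mm bore, 22 mm high, lying flat on the table; leave it alone. Point: its centre, half-way up.

How it is judged:
By the outcome, as a careful person would: the job done as asked, in the order asked, and still so for the second after the job is handed in, with the robot touching nothing.
It also fails if it takes over 64 s, if anything falls off the work surface, if the arm or the gripper's body presses on something with over 40 N, if the wrist force passes 120 N, or if a joint passes its speed limit or range.

ROBOT

A 7-joint arm with a two-finger parallel gripper is mounted at the origin on the work surface. World frame = base frame: x ahead of the robot, y to its left, z up, the work surface at z = 0. Lengths are in mm, angles in rad, forces in N, time in s.
With the tool pointing down it reaches from about 400 to 875 mm from the base axis. Payload 4.4 kg.
Tool frame: the origin (TCP) lies at the very end of the fingers, on their centre line; the grasp point (between the pads) lies 19 mm behind it; y points along the fingers, z is the direction in which the jaws open and shut, and the axes are right-handed (so a half turn about y gives the same grasp; the last joint's range is limited). The gripper opens to 85 mm and grips with 20 to 120 N. Pads are 22 mm wide; open, the fingers measure 114 mm over their backs; the gripper's body (76 mm by 85 mm) begins 54 mm behind the grasp point. The pads swing forward as they close: fully open they stand 13 mm farther back than shut.
Start: joints at [-1.183, 0.628, 0.038, 1.517, -0.027, 0.996, -0.02], TCP at [284.929, 584.237, 231.313] pointing down, gripper open.
Joint ranges: [-3.06, 3.06], [-0.37, 2.12], [-1.25, 1.32], [0.18, 2.47], [-1.1, 4.24], [0.23, 1.98], [-2.94, 2.94]. Speed limits (rad/s): [2.57, 2.57, 3.14, 3.14, 3.14, 3.14, 3.14].

INTERFACE

Orientations are given as [roll, pitch, yaw] about the fixed x, y, z axes, in that order (R = Rz(yaw) Ry(pitch) Rx(roll)).
In Python, from cell import ctrl, imaging, finish_job gives the robot as it stands.
- The arm moves only by the shell command python3 -m inch 'ROWS'. ROWS is JSON, one flat list of numbers, 7 for each row, row after row: the opening, from 0 (shut) to 1 (fully open), then the shift along the tool's x, y, z in cm, then the turn, a rotation vector about the tool's x, y, z in degrees. A call has 1 to 12 rows; each row is the pose to reach, as a shift and turn from the pose commanded when the call began, along the tool's axes at that moment; what a row does not reach only later rows make up. A row lasts 1/10 s, in which the tool goes at most 50 mm and 8.59 degrees, less where a joint would pass 70% of its speed; a pose out of reach is approached as far as the arm can. A call with a gripper value outside its range is refused whole. The fingers move at their own pace and stop on an object; the grip force is fixed at half the most. Time passes only in rows, so rows that repeat a pose let the fingers close. It gives the time, the measured TCP pose, the force and the opening at its end, in the units of the state.
- ctrl.read_state(): the state, without advancing time (a new reading comes with each control period).
- imaging.get_image(name): name is "side" or "top" or "wrist"; returns a dict with "img" (480x640x3 uint8, red, green, blue), "fx", "fy", "cx", "cy" (pixels), "R" (3x3) and "t" (3): a world point X has camera coordinates R X + t. Camera axes: x right, y down, z forward; pixel columns grow to the right and rows downward; lengths in mm; the calibration is good to about 2 mm. A picture is of the moment at which its call begins. There is no depth.
- finish_job(): hands the job in, once; it reports no verdict.
The state is a dict: "clock": time; "qpos": joint angles; "qd": joint speeds; "tau": joint torques, N m; "eef_pos": TCP position; "tool_rot": TCP orientation; "force": force on the tool from outside, world axes, zero at the start; "torque": the same for the moment, N m; "width": finger opening in mm.
Only numpy, scipy, OpenCV 4.12 (cv2) and the standard library are available. Lean on these libraries where they do the work, as an engineer would, in place of code of your own. Each camera call takes 0.05 s, during which the arm holds its last target.

## Working session

There is one attempt and no reset: what is moved stays moved. The work goes in short steps, Python scripts to look and compute and a shell command to move; the robot and the scene stay as the last step left them, time stands still between calls to the robot, and variables do not carry over. Pictures are saved under pics/ and viewed, and the job is handed in when it is done.

```bash
ls; mkdir -p pics; python3 - <<'E'
from cell import ctrl, imaging
import cv2
s=ctrl.read_state(); print({k:s[k] for k in ('clock','eef_pos','tool_rot','force','width')})
import pickle
for n in ('side','top','wrist'):
    d=imaging.get_image(n); cv2.imwrite(f'pics/{n}0.png',d['img'][:,:,::-1]); pickle.dump(d,open(f'{n}0.pkl','wb'))
    print(n,d['fx'],d['fy'],d['cx'],d['cy'],d['R'],d['t'])
E
```

```text
pics
{'clock': 0.0, 'eef_pos': array([284.6594016 , 583.65559196, 230.38106812]), 'tool_rot': array([-1.57270542e+00, -3.30180959e-05, -4.53834933e-01]), 'force': array([-0.55475915, -0.41815525, -0.609685  ]), 'width': 85.2693731982917}
side 434.9862487777857 434.9862487777857 314.6746808153211 240.57089739399873 [[ 9.54337032e-01 -2.98732027e-01 -7.63961168e-05]
 [-2.28388072e-01 -7.29449526e-01 -6.44780799e-01]
 [ 1.92560948e-01  6.15355641e-01 -7.64367527e-01]] [-520.76813929  192.39570379  814.3910714 ]
top 486.1385843731101 486.1385843731101 305.2677388496448 237.68066835920706 [[ 0.00183509 -0.99986977  0.01603333]
 [-0.99010048 -0.00406695 -0.14030149]
 [ 0.14034842 -0.01561715 -0.989979  ]] [-17.39406655 561.13680507 816.51179398]
wrist 397.30613358773354 397.30613358773354 310.1385337131807 236.7296407417187 [[ 0.43974562  0.89812085 -0.00165268]
 [ 0.8607409  -0.42091654  0.28627673]
 [ 0.25641546 -0.12731147 -0.95814555]] [-647.4810473   -36.91704464  379.01652751]
```

View pics/side0.png

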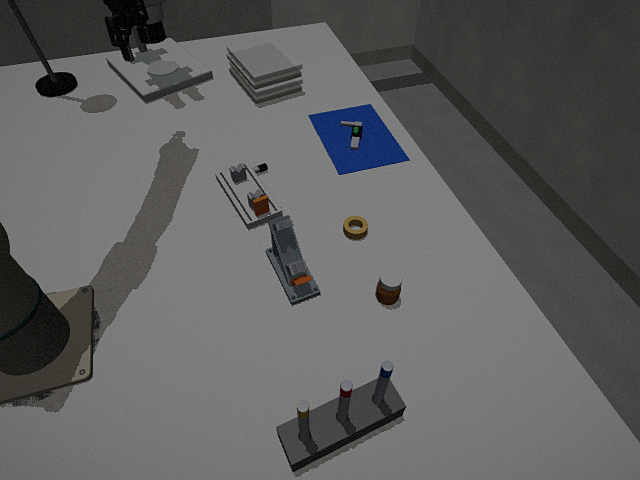

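View pics/top0.png

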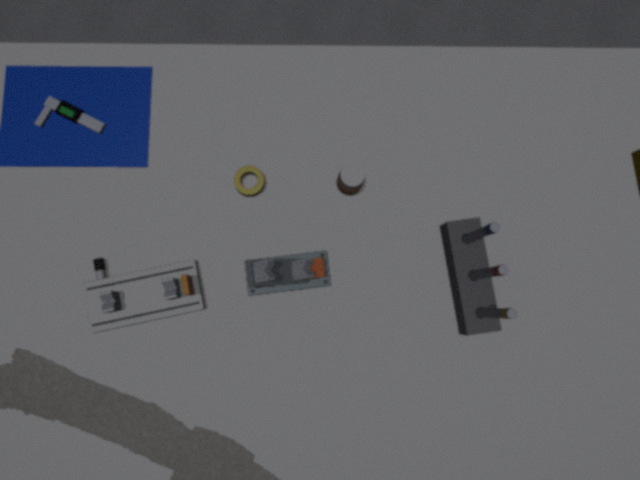

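View pics/wrist0.png

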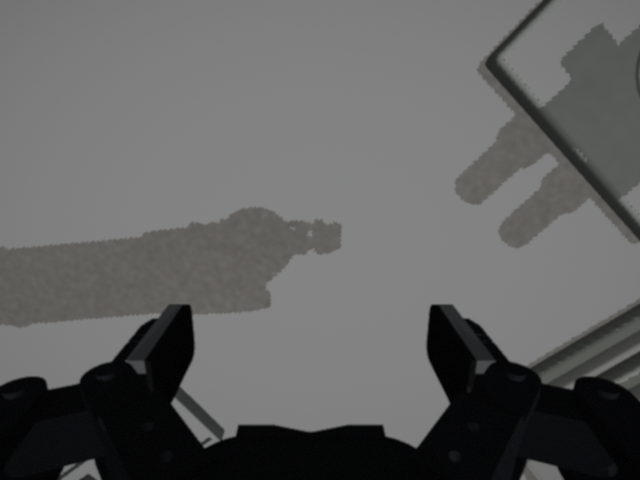

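The side view shows the red pin in the middle hole (side px 346,384; top px 503,271). The rest is at about (290,262) in the side view and the cradle at about (250,193). I'll enlarge these areas for measuring.

```bash
python3 - <<'E'
import pickle,cv2,numpy as np
def crop(n,x0,y0,x1,y1,k,out):
    d=pickle.load(open(f'{n}0.pkl','rb'))['img'][y0:y1,x0:x1,::-1]
    im=cv2.resize(d,None,fx=k,fy=k,interpolation=cv2.INTER_CUBIC)
    im=np.clip(im.astype(float)*1.6,0,255).astype('uint8')
    for c in range((x0+9)//10*10,x1,10):
        cv2.line(im,((c-x0)*k,0),((c-x0)*k,6 if c%50 else 16),(0,255,0),1)
        if c%20==0: cv2.putText(im,str(c),((c-x0)*k-10,24),0,.4,(0,255,0),1)
    for c in range((y0+9)//10*10,y1,10):
        cv2.line(im,(0,(c-y0)*k),(6,(c-y0)*k),(0,255,0),1)
        if c%20==0: cv2.putText(im,str(c),(8,(c-y0)*k+4),0,.4,(0,255,0),1)
    cv2.imwrite(f'pics/{out}.png',im)
crop('top',80,235,340,335,3,'c_top_sup')
crop('top',430,205,530,345,4,'c_top_rack')
crop('side',205,150,335,310,3,'c_side_sup')
crop('side',265,350,415,480,4,'c_side_rack')
E
```

```text
(no output)
```

View pics/c_top_sup.png

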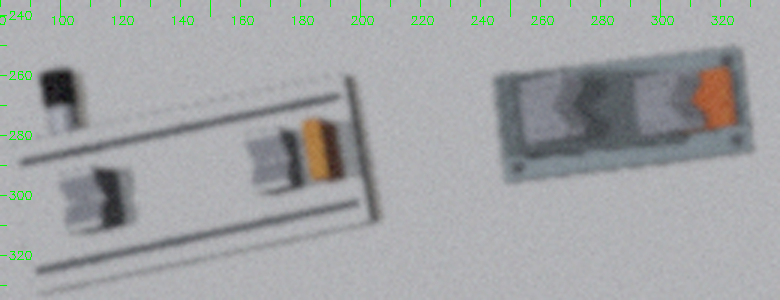

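View pics/c_top_rack.png

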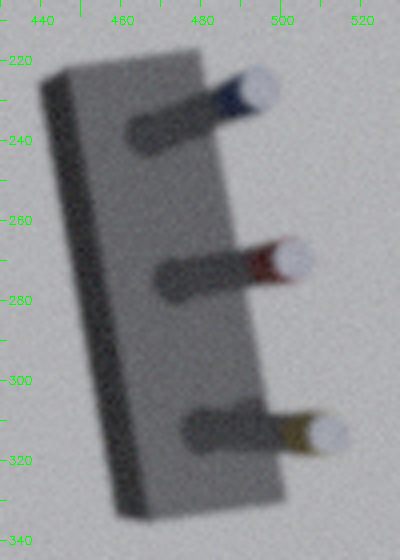

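View pics/c_side_sup.png

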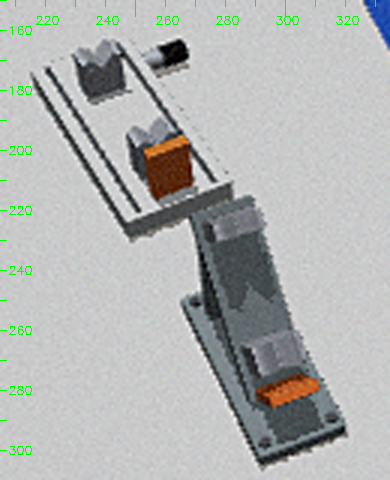

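View pics/c_side_rack.png

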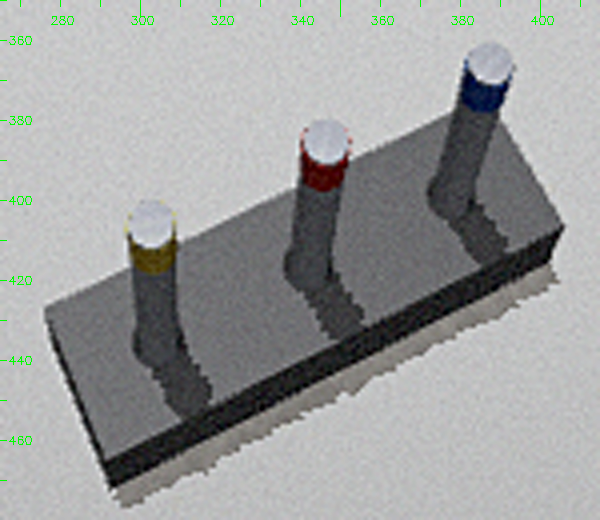

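```bash
cat > crop.py <<'E'
import pickle,cv2,numpy as np
def crop(n,x0,y0,x1,y1,k,out,d=None):
    d=(pickle.load(open(f'{n}0.pkl','rb')) if d is None else d)['img'][y0:y1,x0:x1,::-1]
    im=cv2.warpAffine(d,np.array([[k,0,0],[0,k,0.]]),((x1-x0)*k,(y1-y0)*k),flags=cv2.INTER_CUBIC)
    im=np.clip(im.astype(float)*1.6,0,255).astype('uint8')
    for c in range(x0,x1):
        L=12 if c%10==0 else 5 if c%5==0 else 0
        if L: cv2.line(im,((c-x0)*k,0),((c-x0)*k,L),(0,255,0),1)
        if c%10==0: cv2.putText(im,str(c),((c-x0)*k-10,24),0,.4,(0,255,0),1)
    for c in range(y0,y1):
        L=12 if c%10==0 else 5 if c%5==0 else 0
        if L: cv2.line(im,(0,(c-y0)*k),(L,(c-y0)*k),(0,255,0),1)
        if c%10==0: cv2.putText(im,str(c),(14,(c-y0)*k+4),0,.4,(0,255,0),1)
    cv2.imwrite(f'pics/{out}.png',im)
E
python3 - <<'E'
from crop import crop
crop('top',242,246,334,300,8,'d_top_rest')
crop('top',86,255,210,335,6,'d_top_cr')
crop('side',262,210,325,310,6,'d_side_rest')
crop('side',212,155,288,230,8,'d_side_cr')
E
```

```text
(no output)
```

View pics/d_top_rest.png

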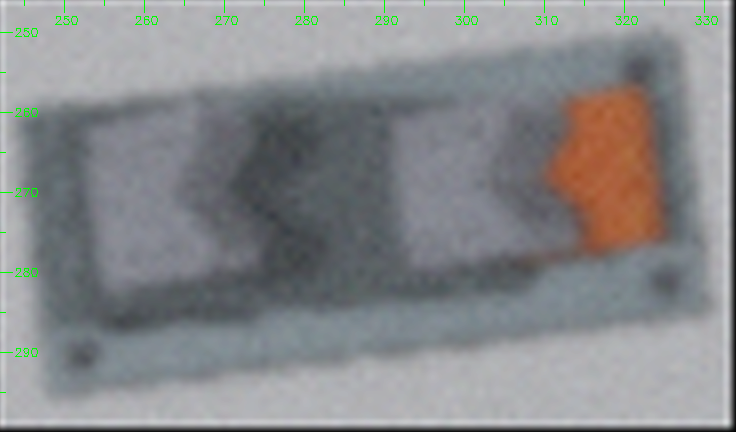

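View pics/d_top_cr.png

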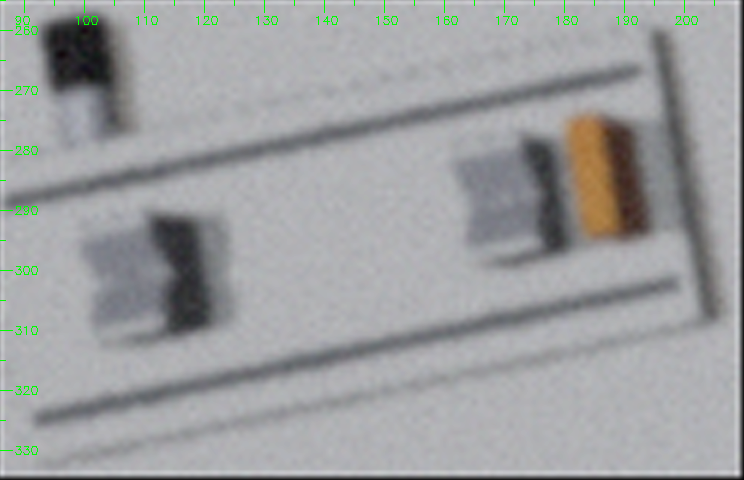

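View pics/d_side_rest.png

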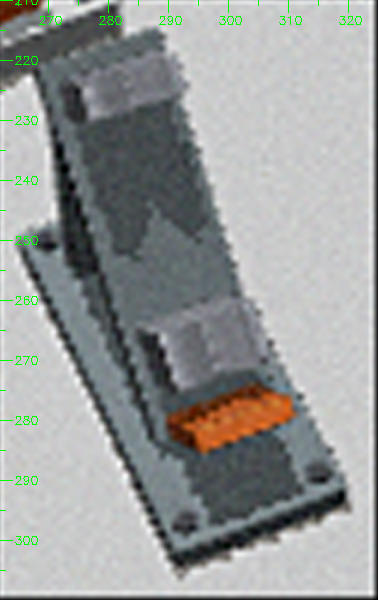

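View pics/d_side_cr.png

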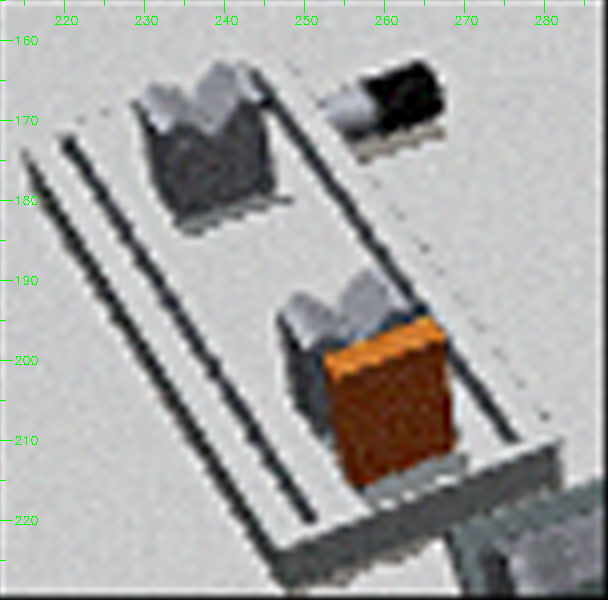

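```bash
cat > fit.py <<'E'
import pickle,numpy as np
from scipy.optimize import least_squares
C={n:pickle.load(open(f'{n}0.pkl','rb')) for n in('side','top')}
def proj(n,X,off=(0,0,0)):
    d=C[n];c=X@d['R'].T+d['t']+np.array(off)
    return np.c_[d['fx']*c[:,0]/c[:,2]+d['cx'],d['fy']*c[:,1]/c[:,2]+d['cy']]
L=[] # obj,cam,local,pixel
def add(o,n,k,x0,y0,pts,half=0):
    for loc,(X,Y) in pts: L.append((o,n,loc,(x0+(X+half)/k-half,y0+(Y+half)/k-half)))
add('rack','top',4,430,205,[((100,30,45),(73,68)),((100,-30,45),(200,48)),((-100,-30,45),(286,502)),((-100,30,45),(150,520)),((100,30,0),(40,85)),((-100,30,0),(115,515)),((0,0,170),(293,258)),((65,0,170),(258,88)),((-65,0,170),(327,435))],.5)
add('rack','side',4,265,350,[((-100,30,45),(45,310)),((-100,-30,45),(107,462)),((100,-30,45),(565,227)),((-100,-30,0),(110,488)),((100,-30,0),(547,265)),((0,0,170),(327,142)),((65,0,170),(491,63)),((-65,0,170),(152,223))],.5)
q=2**.5
def R(s,x,p): return ('r',s,x,p)
add('rest','top',8,242,246,[((32,75,12),(20,108)),((32,-75,12),(672,38)),((-32,-75,12),(710,312)),((-32,75,12),(47,395)),
 (R(118,0,-11.31),(180,190)),(R(104,0,-11.31),(230,190)),(R(32,0,-11.31),(490,175)),(R(12,0,-11.31),(545,175)),
 (R(118,17,'h'),(200,105)),(R(118,-17,'h'),(215,265)),(R(104,17,'h'),(255,105)),(R(104,-17,'h'),(265,265)),(R(32,17,'h'),(510,95)),(R(32,-17,'h'),(520,245))])
add('rest','side',6,262,210,[((-32,75,12),(20,248)),((-32,-75,12),(180,550)),((32,-75,12),(350,490)),((-32,-75,0),(180,578))])
def K(y,x,z): return('c',y,x,z)
add('cradle','top',6,86,255,[((-45,-100,20),(702,318)),((45,-100,20),(653,30)),(K(-80,17,66),(568,117)),(K(-80,-17,66),(583,237)),(K(-90,-17,66),(615,238)),(K(-90,17,66),(602,116)),
 (K(-66,17,'h'),(523,140)),(K(-66,-17,'h'),(540,240)),(K(-46,17,'h'),(455,155)),(K(-46,-17,'h'),(470,245)),(K(40,17,'h'),(148,215)),(K(40,-17,'h'),(162,305)),(K(60,17,'h'),(82,238)),(K(60,-17,'h'),(95,322))])
add('cradle','side',8,212,155,[((-45,-100,20),(275,553)),((45,-100,20),(560,440)),((-45,-100,0),(285,590)),(K(-80,-17,66),(322,355)),(K(-80,17,66),(440,318)),(K(-90,17,66),(447,338)),(K(-90,-17,66),(332,380))])
P0=dict(rack=[500,-300,0.2+np.pi*0],rest=[500,50,0],cradle=[450,300,0])
def unpack(v): 
    return dict(rack=v[0:3],rest=v[3:6],cradle=v[6:9],dr=v[9],dc=v[10],hr=v[11],hc=v[12],top=v[13:16],side=v[16:19])
def world(p,o,loc):
    if loc[0]=='r':
        _,s,x,pp=loc; pp=p['hr'] if pp=='h' else pp; u=s-80
        loc=(x,p['dr']+(u-pp)/q,50+80/q+(u+pp)/q)
    elif loc[0]=='c':
        _,y,x,z=loc; loc=(x,p['dc']+y,60+p['hc'] if z=='h' else z)
    a=p[o];c,s=np.cos(a[2]),np.sin(a[2])
    return np.array([a[0]+c*loc[0]-s*loc[1],a[1]+s*loc[0]+c*loc[1],loc[2]])
def res(v):
    p=unpack(v);r=[]
    for o,n,loc,px in L:
        r.append((proj(n,world(p,o,loc)[None],p[n])[0]-px)/.7)
    return np.r_[np.ravel(r),v[13:19]/1.5,v[11]/3,v[12]/3]
if __name__=='__main__':
    # rack: local +x = world +x
    v0=np.r_[480,-340,0.1,480,0,0,440,250,0.1,0,0,0,0,np.zeros(6)]
    s=least_squares(res,v0,loss='soft_l1');p=unpack(s.x)
    np.set_printoptions(precision=3,suppress=True)
    for k in p:print(k,p[k])
    r=s.fun[:2*len(L)].reshape(-1,2)*.7
    for l,e in zip(L,r):
        if np.hypot(*e)>1: print(l[:3],e)
    print('rms',np.sqrt((r**2).mean()))
    for n in C: print(n,-C[n]['R'].T@C[n]['t'])
    for o,loc in(('rack',(0,0,90)),('rest',R(80,0,0)),('rest',R(0,0,0)),('cradle',K(0,0,60)),('cradle',K(-80,0,60))): print(o,loc,world(p,o,loc))
    J=s.jac;print('sd',np.sqrt(np.diag(np.linalg.pinv(J.T@J)))[:13])
    pickle.dump(p,open('p.pkl','wb'))
E
python3 fit.py
```

```text
rack [ 495.115 -308.803    0.138]
rest [501.239  15.467   0.123]
cradle [460.99  270.74    0.189]
dr -0.4779605458409969
dc -0.35743513518462633
hr -2.486998839231923
hc -2.004225245459579
top [-0.148 -0.764  1.46 ]
side [-0.856  1.365  0.68 ]
('rack', 'top', (100, 30, 45)) [-1.605 -0.36 ]
('rest', 'top', (32, -75, 12)) [ 0.564 -0.908]
('rest', 'top', ('r', 104, 17, 'h')) [-0.396 -0.984]
('rest', 'side', (-32, 75, 12)) [-0.262 -2.415]
('rest', 'side', (-32, -75, 12)) [-0.62   0.948]
('cradle', 'top', (45, -100, 20)) [ 0.097 -1.032]
('cradle', 'top', ('c', -90, -17, 66)) [ 0.743 -1.073]
('cradle', 'top', ('c', -66, 17, 'h')) [ 0.021 -1.761]
('cradle', 'top', ('c', -66, -17, 'h')) [0.192 1.372]
('cradle', 'top', ('c', -46, 17, 'h')) [-0.353 -2.078]
('cradle', 'top', ('c', -46, -17, 'h')) [0.089 2.754]
('cradle', 'top', ('c', 40, 17, 'h')) [ 0.198 -2.64 ]
('cradle', 'top', ('c', 40, -17, 'h')) [0.536 2.331]
('cradle', 'top', ('c', 60, 17, 'h')) [-0.636 -4.267]
('cradle', 'top', ('c', 60, -17, 'h')) [-0.195  1.737]
('cradle', 'side', ('c', -80, 17, 66)) [-0.999 -0.181]
rms 0.8511687587283765
side [ 384.109 -516.367  746.507]
top [441.018  -2.358 887.337]
rack (0, 0, 90) [ 495.115 -308.803   90.   ]
rest ('r', 80, 0, 0) [501.297  14.992 106.569]
rest ('r', 0, 0, 0) [508.231 -41.15   50.   ]
cradle ('c', 0, 0, 60) [461.058 270.389  60.   ]
cradle ('c', -80, 0, 60) [476.083 191.813  60.   ]
sd [1.334 1.286 0.004 1.357 1.428 0.006 1.711 1.582 0.012 0.921 0.941 1.254
 2.159]
```

```bash
cat > h.py <<'E'
import numpy as np,pickle
from scipy.spatial.transform import Rotation as Ro
from cell import ctrl,imaging
np.set_printoptions(precision=3,suppress=True)
def st():
    s=ctrl.read_state()
    print('t %.2f'%s['clock'],'pos',s['eef_pos'],'rpy',s['tool_rot'],'F',s['force'],'w %.1f'%s['width']);print('q',s['qpos'])
    return s
def toolR(jaw_az,tilt=0):
    # jaw axis z level at azimuth; tool down, then turned by tilt deg about tool z
    return Ro.from_euler('z',jaw_az-np.pi/2)*Ro.from_euler('x',-np.pi/2)*Ro.from_euler('z',tilt,degrees=True)
def delta(pos,R):
    s=st(); R0=Ro.from_euler('xyz',s['tool_rot'])
    print('shift cm',R0.inv().apply(np.array(pos)-s['eef_pos'])/10,'rotvec deg',np.degrees((R0.inv()*R).as_rotvec()))
E
python3 - <<'E'
from h import *
delta([520,120,320],toolR(-0.16))
E
```

```text
t 0.15 pos [284.73  583.804 230.597] rpy [-1.572 -0.    -0.454] F [ 0.608 -0.45  -0.544] w 85.4
q [-1.183  0.629  0.038  1.518 -0.027  0.996 -0.02 ]
shift cm [ 41.479  -8.894 -31.385] rotvec deg [ 0.071 73.166  0.054]
```

```bash
python3 -m inch '[1,0,-4,0,0,0,0, 1,4,-8.9,-3,0,8,0, 1,8.3,-8.9,-6.3,0,16,0, 1,12.4,-8.9,-9.4,0,24,0, 1,16.6,-8.9,-12.6,0,32,0, 1,20.7,-8.9,-15.7,0,40,0, 1,24.9,-8.9,-18.8,0,48,0, 1,29,-8.9,-22,0,56,0, 1,33.2,-8.9,-25.1,0,64,0, 1,37.3,-8.9,-28.2,0,70,0, 1,41.5,-8.9,-31.4,0,73.2,0, 1,41.5,-8.9,-31.4,0,73.2,0]'
python3 - <<'E'
from h import *
delta([520,-260,290],toolR(-1.433))
E
```

```text
clock: 1.35
eef_pos: [521.2, 116.4, 320.4]
tool_rot: [-1.57, -0.001, -1.736]
force: [0.2, 0.3, 0.7]
width: 85.2
t 1.35 pos [521.229 116.373 320.403] rpy [-1.57  -0.001 -1.736] F [0.248 0.323 0.747] w 85.2
q [-0.594  0.395  0.462  1.727 -0.196  1.066 -0.232]
shift cm [37.143  3.09   6.056] rotvec deg [-0.084 72.654  0.03 ]
```

```bash
python3 -m inch '[1,4,0,0.6,0,8,0, 1,8,0,1.2,0,16,0, 1,12,0.5,2,0,24,0, 1,16,1,2.6,0,32,0, 1,20,1.5,3.2,0,40,0, 1,24,2,4,0,48,0, 1,28,2.5,4.6,0,56,0, 1,32,3.1,5.3,0,64,0, 1,35,3.1,5.8,0,70,0, 1,37.1,3.1,6.1,0,72.7,0, 1,37.1,3.1,6.1,0,72.7,0]'
python3 - <<'E'
from h import *
delta([495.1,-308.8,220],toolR(-1.433))
from crop import crop
import cv2
d=imaging.get_image('wrist');cv2.imwrite('pics/w1.png',d['img'][:,:,::-1]);pickle.dump(d,open('w1.pkl','wb'))
E
```

```text
clock: 2.45
eef_pos: [519.9, -259.7, 289.2]
tool_rot: [-1.568, -0.001, -3.006]
force: [0.2, -0.2, 0.6]
width: 85.9
t 2.45 pos [ 519.881 -259.7    289.162] rpy [-1.568 -0.001 -3.006] F [ 0.193 -0.248  0.614] w 85.9
q [-0.069  0.575  0.791  1.655 -0.445  1.101 -0.588]
shift cm [3.11  6.932 4.512] rotvec deg [-0.149 -0.126  0.078]
```

View pics/w1.png

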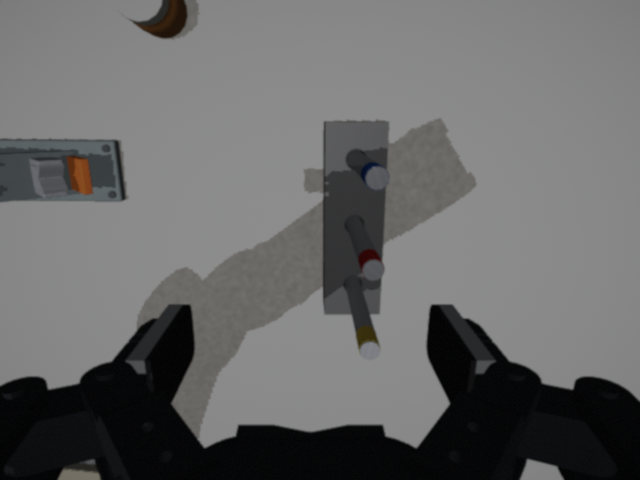

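```bash
cat > ray.py <<'E'
import numpy as np
def onz(d,px,z,):
    r=d['R'].T@np.array([(px[0]-d['cx'])/d['fx'],(px[1]-d['cy'])/d['fy'],1]); c=-d['R'].T@d['t']
    return c+r*(z-c[2])/r[2]
E
python3 - <<'E'
import pickle,numpy as np
from ray import onz
np.set_printoptions(precision=1,suppress=True)
from crop import crop
d=pickle.load(open('w1.pkl','rb'))
for n,p in(('blue',(376,178)),('red',(372.3,269)),('yel',(370,350))): print(n,onz(d,p,170))
for p in((324,122),(388,122),(323,313),(380,313)): print(onz(d,p,45))
crop('w',300,100,420,380,2,'w1c',d)
E
```

```text
blue [ 560.3 -299.8  170. ]
red [ 497.  -308.8  170. ]
yel [ 432.7 -318.6  170. ]
[ 590.2 -265.5   45. ]
[ 598.2 -324.8   45. ]
[ 394.5 -292.8   45. ]
[ 402.7 -353.6   45. ]
```

```bash
python3 -m inch '[0.7,1.5,3,2.2,0,0,0, 0.7,3,5,4.5,0,0,0, 0.7,3,7,4.5,0,0,0, 0.7,3,7,4.5,0,0,0]'
python3 - <<'E'
from h import *
delta([496.2,-308.8,136],toolR(-1.430))
import cv2
d=imaging.get_image('wrist');cv2.imwrite('pics/w2.png',d['img'][:,:,::-1]);pickle.dump(d,open('w2.pkl','wb'))
E
```

```text
clock: 2.9
eef_pos: [496.7, -302.1, 216.8]
tool_rot: [-1.576, -0.003, -2.999]
force: [1.2, 0.0, -0.9]
width: 60.4
t 2.90 pos [ 496.66  -302.107  216.834] rpy [-1.576 -0.003 -2.999] F [ 1.186  0.032 -0.881] w 60.4
q [ 0.059  0.649  0.726  1.739 -0.513  0.959 -0.439]
shift cm [0.112 8.081 0.696] rotvec deg [0.282 0.089 0.2  ]
```

View pics/w2.png

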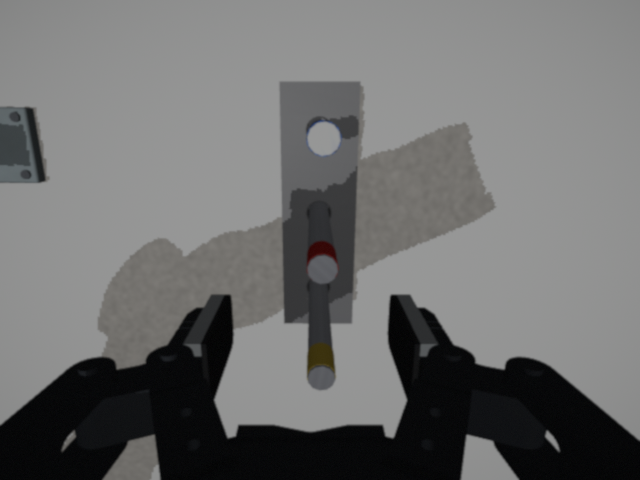

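```bash
python3 - <<'E'
from h import *
delta([496.2,-308.8,136],toolR(-1.430))
d=imaging.get_image('wrist')
from ray import onz
delta([496.2,-308.8,136],toolR(-1.430))
w=pickle.load(open('w2.pkl','rb')); print(onz(w,(322,269),170))
E
```

```text
t 2.95 pos [ 497.829 -302.363  218.297] rpy [-1.574 -0.001 -2.998] F [0.48  0.599 0.69 ] w 59.7
q [ 0.058  0.648  0.726  1.736 -0.513  0.96  -0.439]
shift cm [0.241 8.228 0.641] rotvec deg [0.188 0.152 0.085]
t 3.00 pos [ 498.597 -302.908  219.363] rpy [-1.572  0.    -2.998] F [0.4   1.006 0.187] w 59.8
q [ 0.057  0.647  0.727  1.735 -0.513  0.96  -0.439]
shift cm [0.323 8.335 0.562] rotvec deg [ 0.089  0.18  -0.009]
[ 496.552 -309.496  170.   ]
```

```bash
python3 -m inch '[0.7,0,0,0,0,0,0, 0.7,0,0,0,0,0,0, 0.7,0,0,0,0,0,0]'
python3 - <<'E'
from h import *
delta([496.4,-309.2,136],toolR(-1.430))
E
```

```text
clock: 3.3
eef_pos: [498.5, -304.4, 220.1]
tool_rot: [-1.57, 0.001, -2.999]
force: [0.9, 0.2, 0.0]
width: 59.6
t 3.30 pos [ 498.469 -304.362  220.085] rpy [-1.57   0.001 -2.999] F [0.923 0.218 0.005] w 59.6
q [ 0.058  0.646  0.729  1.735 -0.513  0.959 -0.439]
shift cm [0.284 8.408 0.445] rotvec deg [-0.033  0.099 -0.071]
```

```bash
python3 -m inch '[0.7,0.28,0,0.45,0,0,0, 0.7,0.28,2.5,0.45,0,0,0, 0.7,0.28,5,0.45,0,0,0, 0.7,0.28,7,0.45,0,0,0, 0.7,0.28,8.4,0.45,0,0,0, 0.7,0.28,8.4,0.45,0,0,0, 0.7,0.28,8.4,0.45,0,0,0]'
python3 - <<'E'
from h import *
import cv2
delta([496.4,-309.2,136],toolR(-1.430))
for n in('wrist','side'):
    d=imaging.get_image(n);cv2.imwrite(f'pics/{n}3.png',d['img'][:,:,::-1]);pickle.dump(d,open(f'{n}3.pkl','wb'))
from crop import crop
crop('s',250,300,420,470,4,'side3c',d)
E
```

```text
clock: 4.0
eef_pos: [495.7, -310.2, 135.8]
tool_rot: [-1.57, 0.0, -3.001]
force: [-0.2, 0.6, 0.5]
width: 59.7
t 4.00 pos [ 495.746 -310.155  135.759] rpy [-1.57   0.    -3.001] F [-0.158  0.628  0.535] w 59.7
q [ 0.122  0.746  0.644  1.807 -0.607  0.794 -0.352]
shift cm [-0.078 -0.024 -0.085] rotvec deg [-0.039  0.01  -0.013]
```

View pics/wrist3.png

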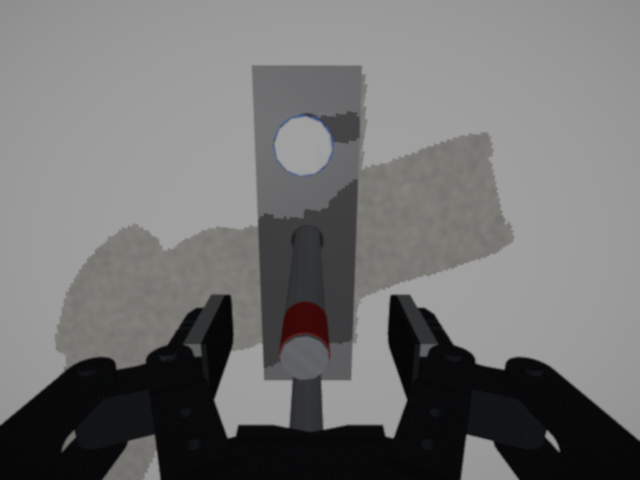

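View pics/side3c.png

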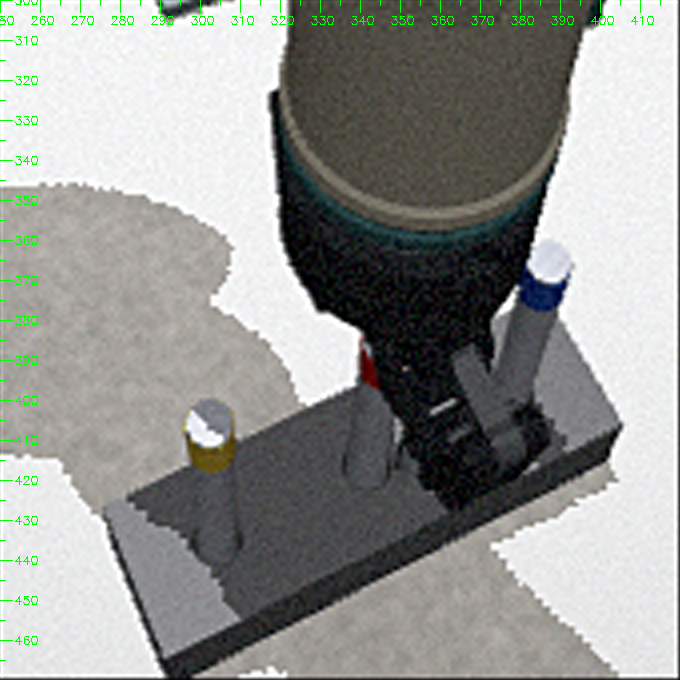

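```bash
python3 - <<'E'
import pickle,numpy as np
from ray import onz
w=pickle.load(open('wrist3.pkl','rb')); print(onz(w,(305,356.5),170),onz(w,(302.5,145.5),170))
E
```

```text
[ 497.1011969  -309.80150139  170.        ] [ 560.57620154 -300.45862347  170.        ]
```

```bash
python3 -m inch '[0.7,-0.12,0,-0.12,0,0,0, 0.7,-0.12,0,-0.12,0,0,0, 0.3,-0.12,0,-0.12,0,0,0, 0.3,-0.12,0,-0.12,0,0,0, 0.3,-0.12,0,-0.12,0,0,0]'
python3 - <<'E'
from h import *
import cv2
st()
d=imaging.get_image('wrist');cv2.imwrite('pics/w4.png',d['img'][:,:,::-1])
E
```

```text
clock: 4.6
eef_pos: [496.7, -308.2, 135.4]
tool_rot: [-1.571, 0.0, -3.0]
force: [0.9, 0.0, -0.3]
width: 25.9
t 4.60 pos [ 496.68  -308.206  135.366] rpy [-1.571  0.    -3.   ] F [ 0.9    0.039 -0.261] w 25.9
q [ 0.118  0.747  0.643  1.808 -0.608  0.794 -0.355]
```

View pics/w4.png

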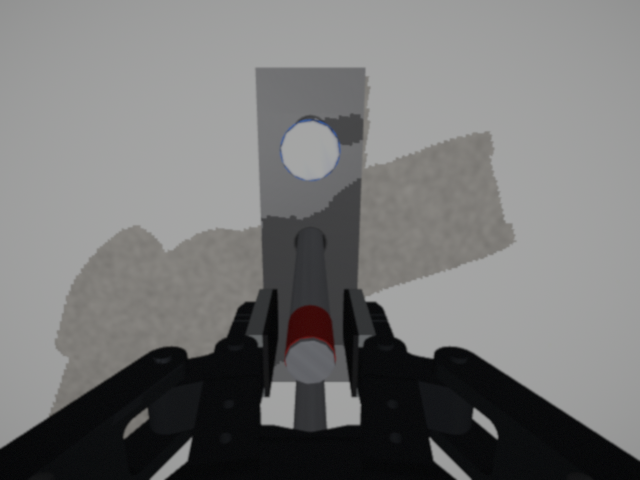

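The pin top at (311,360) is centred between the pads (276 and 345). Closing now.

```bash
python3 -m inch '[0.15,0,0,0,0,0,0, 0.1,0,0,0,0,0,0, 0.05,0,0,0,0,0,0, 0,0,0,0,0,0,0, 0,0,0,0,0,0,0, 0,0,0,0,0,0,0]'
python3 - <<'E'
from h import *
st()
E
```

```text
clock: 5.25
eef_pos: [496.7, -308.2, 135.4]
tool_rot: [-1.571, 0.0, -3.0]
force: [-0.7, 0.6, 2.7]
width: 14.6
t 5.25 pos [ 496.719 -308.243  135.435] rpy [-1.571  0.    -3.   ] F [-0.683  0.637  2.713] w 14.6
q [ 0.118  0.747  0.643  1.808 -0.608  0.794 -0.355]
```

```bash
python3 -m inch '[0,0,-0.3,0,0,0,0, 0,0,-1,0,0,0,0, 0,0,-2,0,0,0,0, 0,0,-3.2,0,0,0,0, 0,0,-4.5,0,0,0,0, 0,0,-6,0,0,0,0, 0,0,-8,0,0,0,0, 0,0,-11,0,0,0,0, 0,0,-14,0,0,0,0, 0,0,-14,0,0,0,0]'
python3 - <<'E'
from h import *
import cv2
st()
for n in('wrist','side'):
    d=imaging.get_image(n);cv2.imwrite(f'pics/{n}5.png',d['img'][:,:,::-1])
E
```

```text
clock: 6.25
eef_pos: [498.3, -310.5, 280.4]
tool_rot: [-1.565, 0.007, -3.001]
force: [0.5, -0.6, -2.4]
width: 14.4
t 6.25 pos [ 498.294 -310.501  280.432] rpy [-1.565  0.007 -3.001] F [ 0.503 -0.597 -2.427] w 14.4
q [ 0.037  0.586  0.777  1.659 -0.457  1.078 -0.481]
```

View pics/side5.png

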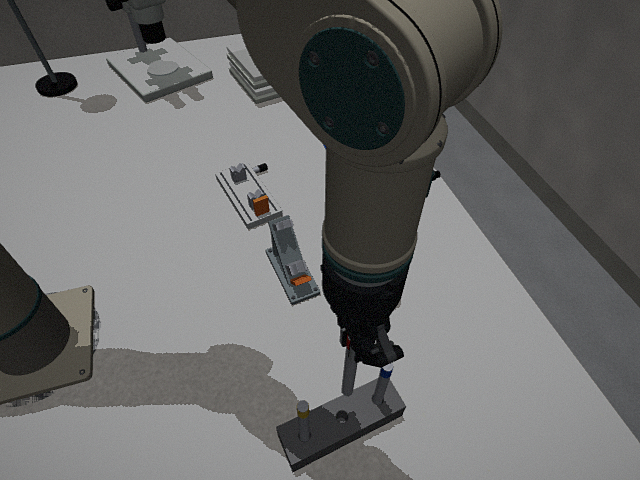

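```bash
cat >> h.py <<'E'
P=pickle.load(open('p.pkl','rb'))
RY=P['rest'][2]; RF=np.array([508.231,-41.15,50.]); q2=2**.5
def rz(a,v): return Ro.from_euler('z',a).apply(v)
U=rz(RY,[0,1/q2,1/q2]); N=rz(RY,[0,-1/q2,1/q2]); X=rz(RY,[1,0,0])
E
python3 - <<'E'
from h import *
delta([510,20,330],toolR(.123))
delta(RF+140*U+40*N,toolR(.123,-45))
E
```

```text
t 6.35 pos [ 496.77  -308.13   276.188] rpy [-1.57   0.001 -3.   ] F [-0.575 -0.07  -3.18 ] w 14.4
q [ 0.038  0.59   0.773  1.665 -0.458  1.076 -0.48 ]
shift cm [ -5.944  -5.387 -32.296] rotvec deg [ -0.083 -88.943  -0.044]
t 6.35 pos [ 496.77  -308.13   276.188] rpy [-1.57   0.001 -3.   ] F [-0.575 -0.07  -3.18 ] w 14.4
q [ 0.038  0.59   0.773  1.665 -0.458  1.076 -0.48 ]
shift cm [ -5.016   9.883 -33.344] rotvec deg [ 34.691 -83.972 -35.459]
```

```bash
python3 -m inch '[0,0,-3,-2,0,0,0, 0,-0.5,-5.4,-5,0,-8,0, 0,-1,-5.4,-8,0,-16,0, 0,-1.5,-5.4,-11,0,-24,0, 0,-2,-5.4,-14,0,-32,0, 0,-2.5,-5.4,-17,0,-40,0, 0,-3,-5.4,-20,0,-48,0, 0,-3.5,-5.4,-23,0,-56,0, 0,-4,-5.4,-26,0,-64,0, 0,-5,-5.4,-29,0,-72,0, 0,-5.5,-5.4,-31,0,-80,0, 0,-5.9,-5.4,-32.3,0,-88.9,0]'
python3 - <<'E'
from h import *
delta(RF+150*U+70*N,toolR(.123,-45))
E
```

```text
clock: 7.55
eef_pos: [508.5, 22.5, 327.8]
tool_rot: [-1.574, 0.001, -1.445]
force: [0.9, 0.1, -3.0]
width: 14.7
t 7.55 pos [508.466  22.465 327.841] rpy [-1.574  0.001 -1.445] F [ 0.89   0.084 -3.009] w 14.7
q [-0.39   0.341  0.402  1.773 -0.151  1.061  0.191]
shift cm [ 0.664 12.23  -0.764] rotvec deg [  0.123   0.22  -45.058]
```

```bash
python3 -m inch '[0,0.1,0,-0.1,0,0,-8, 0,0.2,2,-0.2,0,0,-16, 0,0.3,4,-0.4,0,0,-24, 0,0.5,6,-0.6,0,0,-32, 0,0.6,8,-0.7,0,0,-40, 0,0.7,10.5,-0.8,0,0,-45, 0,0.7,12.2,-0.8,0,0,-45, 0,0.7,12.2,-0.8,0,0,-45, 0,0.7,12.2,-0.8,0,0,-45]'
python3 - <<'E'
from h import *
import cv2
from crop import crop
delta(RF+145*U+20*N,toolR(.123,-45))
for n in('wrist','side','top'):
    d=imaging.get_image(n);cv2.imwrite(f'pics/{n}6.png',d['img'][:,:,::-1]);pickle.dump(d,open(f'{n}6.pkl','wb'))
    if n=='side':crop('s',235,160,365,310,5,'side6c',d)
    if n=='top':crop('s',220,210,350,310,6,'top6c',d)
E
```

```text
clock: 8.45
eef_pos: [502.2, 11.5, 207.3]
tool_rot: [-1.572, -0.786, -1.454]
force: [-0.9, -0.3, -2.0]
width: 14.5
t 8.45 pos [502.168  11.539 207.315] rpy [-1.572 -0.786 -1.454] F [-0.946 -0.323 -2.037] w 14.5
q [-0.951  0.748  0.638  1.954  0.446  0.849 -0.63 ]
shift cm [-5.374  0.37  -0.064] rotvec deg [ 0.32  -0.236  0.04 ]
```

View pics/wrist6.png

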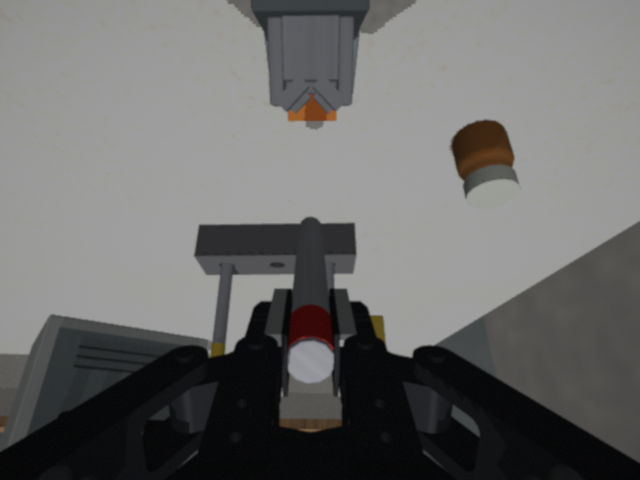

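View pics/side6c.png

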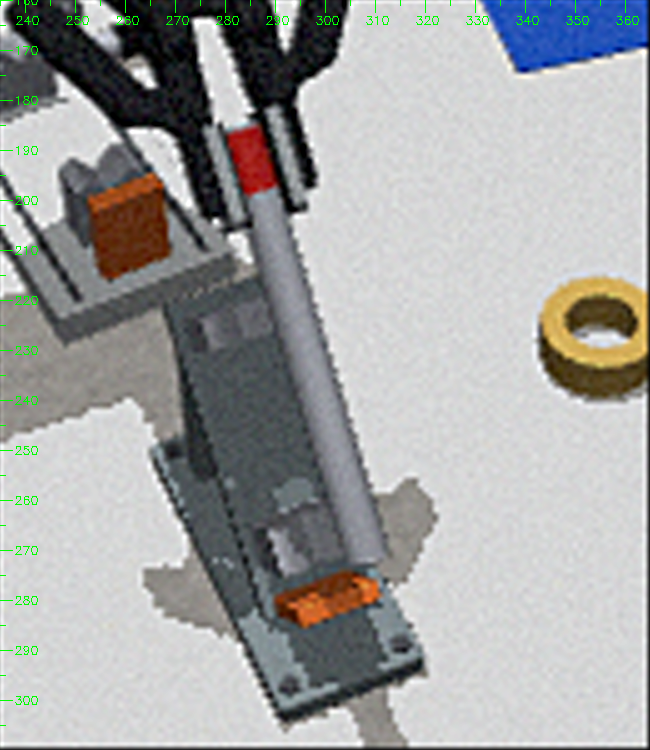

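View pics/top6c.png

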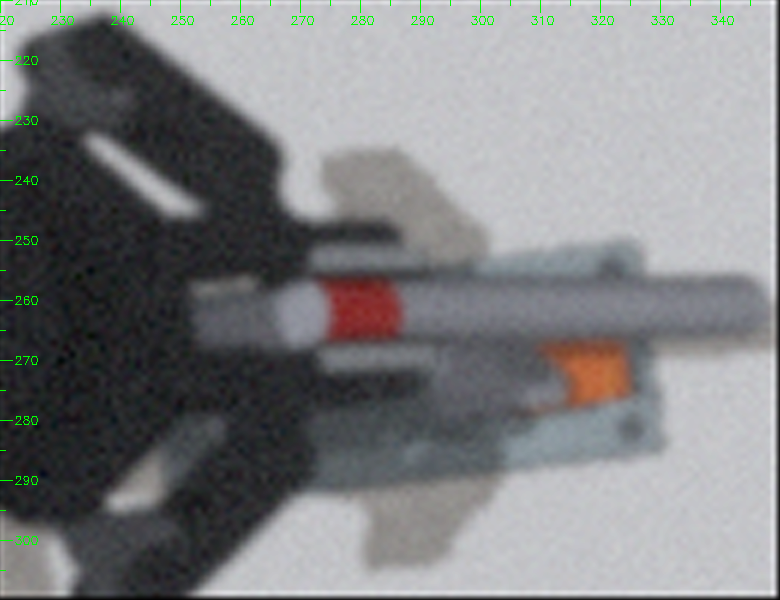

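```bash
python3 - <<'E'
from h import *
delta(RF+134*U+8*N,toolR(.123,-45))
E
python3 -m inch '[0,-1,0.3,0,0.3,-0.2,0, 0,-2.5,0.6,0,0.3,-0.2,0, 0,-4,0.9,0,0.3,-0.2,0, 0,-5,1.2,0,0.3,-0.2,0, 0,-5.8,1.4,-0.06,0.3,-0.2,0, 0,-5.8,1.4,-0.06,0.3,-0.2,0, 0,-5.8,1.4,-0.06,0.3,-0.2,0]'
python3 - <<'E'
from h import *
import cv2
from crop import crop
delta(RF+134*U+8*N,toolR(.123,-45))
for n in('wrist','side','top'):
    d=imaging.get_image(n);cv2.imwrite(f'pics/{n}7.png',d['img'][:,:,::-1]);pickle.dump(d,open(f'{n}7.pkl','wb'))
    if n=='side':crop('s',235,160,365,310,5,'side7c',d)
    if n=='top':crop('s',220,210,350,310,6,'top7c',d)
E
```

```text
t 8.60 pos [502.954  11.48  208.433] rpy [-1.568 -0.784 -1.458] F [ 0.137 -0.476 -2.251] w 14.7
q [-0.95   0.745  0.639  1.953  0.446  0.849 -0.631]
shift cm [-6.66   1.553 -0.162] rotvec deg [ 0.224 -0.409 -0.091]
clock: 9.3
eef_pos: [498.2, 42.5, 156.5]
tool_rot: [-1.57, -0.786, -1.449]
force: [0.1, -0.5, -2.4]
width: 14.3
t 9.30 pos [498.223  42.548 156.458] rpy [-1.57  -0.786 -1.449] F [ 0.096 -0.468 -2.447] w 14.3
q [-0.978  0.842  0.603  1.949  0.41   0.8   -0.694]
shift cm [-0.767  0.087 -0.033] rotvec deg [-0.031 -0.043  0.057]
```

View pics/wrist7.png

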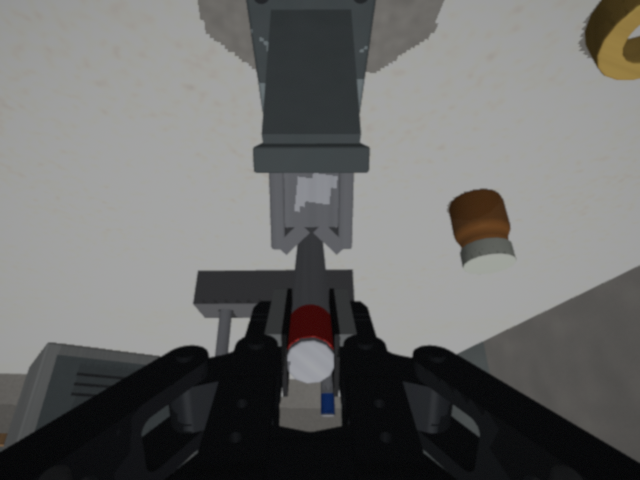

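View pics/side7c.png

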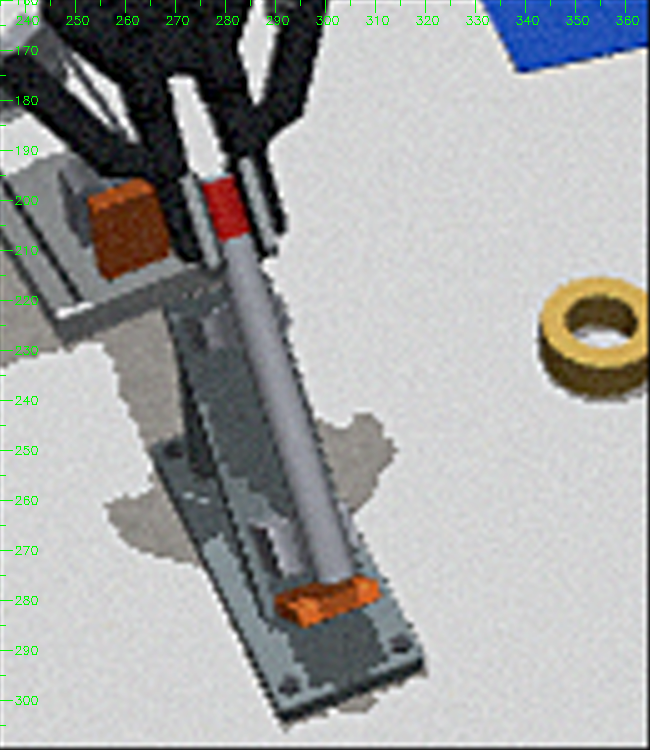

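View pics/top7c.png

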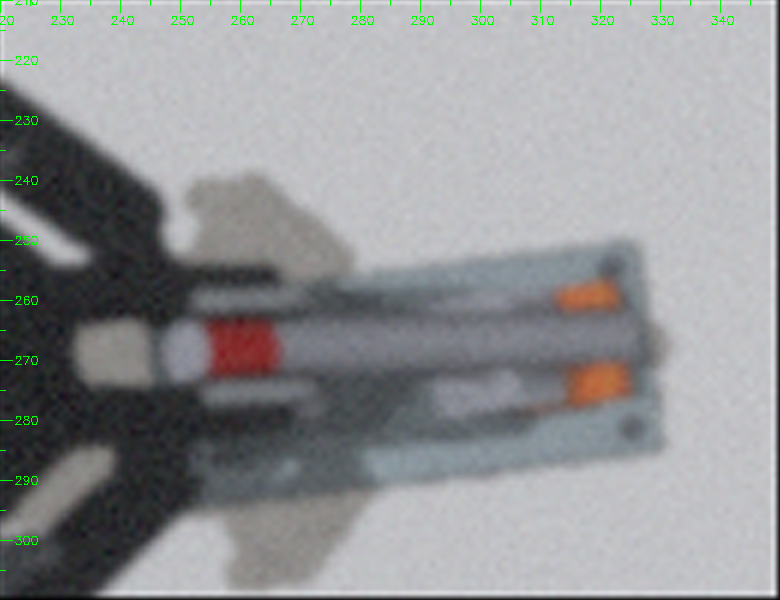

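```bash
python3 -m inch '[0,-0.3,0,0,0,0,0, 0,-0.6,0.03,-0.03,0,0,0, 0,-0.9,0.06,-0.03,0,0,0, 0,-0.9,0.09,-0.03,0,0,0, 0,-0.9,0.09,-0.03,0,0,0]'
python3 -m inch '[0,-0.1,0,0,0,0,0, 0,-0.2,0,0,0,0,0, 0,-0.2,0,0,0,0,0, 0,-0.2,0,0,0,0,0]'
python3 - <<'E'
from h import *
delta(RF+134*U+0*N,toolR(.123,-45))
E
```

```text
clock: 9.95
eef_pos: [497.2, 48.5, 149.3]
tool_rot: [-1.569, -0.786, -1.449]
force: [0.3, 0.0, -2.7]
width: 14.8
clock: 10.35
eef_pos: [497.1, 49.9, 148.0]
tool_rot: [-1.569, -0.785, -1.449]
force: [0.4, 0.0, -2.6]
width: 14.1
t 10.35 pos [497.079  49.946 147.96 ] rpy [-1.569 -0.785 -1.449] F [ 0.361  0.024 -2.573] w 14.1
q [-0.984  0.857  0.596  1.944  0.401  0.797 -0.705]
shift cm [-0.437  0.016 -0.01 ] rotvec deg [-0.05  -0.049 -0.002]
```

```bash
python3 -m inch '[0,-0.1,0,0,0,0,0, 0,-0.15,0,0,0,0,0, 0,-0.15,0,0,0,0,0, 0,-0.15,0,0,0,0,0]'
python3 -m inch '[0,-0.05,0,0,0,0,0, 0,-0.1,0,0,0,0,0, 0,-0.1,0,0,0,0,0, 0,-0.1,0,0,0,0,0]'
python3 - <<'E'
from h import *
import cv2
from crop import crop
delta(RF+134*U+0*N,toolR(.123,-45))
for n in('wrist','side'):
    d=imaging.get_image(n);cv2.imwrite(f'pics/{n}8.png',d['img'][:,:,::-1]);pickle.dump(d,open(f'{n}8.pkl','wb'))
    if n=='side':crop('s',255,180,325,290,7,'side8c',d)
    else: crop('w',230,100,390,300,4,'wrist8c',d)
E
```

```text
clock: 10.75
eef_pos: [496.9, 51.0, 146.9]
tool_rot: [-1.569, -0.785, -1.449]
force: [1.3, 1.2, -2.8]
width: 14.3
clock: 11.15
eef_pos: [496.9, 51.7, 146.2]
tool_rot: [-1.569, -0.785, -1.449]
force: [0.1, 0.9, -3.0]
width: 14.4
t 11.15 pos [496.857  51.715 146.19 ] rpy [-1.569 -0.785 -1.449] F [ 0.122  0.854 -2.976] w 14.4
q [-0.986  0.861  0.594  1.942  0.399  0.797 -0.707]
shift cm [-0.186  0.017 -0.01 ] rotvec deg [-0.052 -0.046 -0.002]
```

View pics/wrist8c.png

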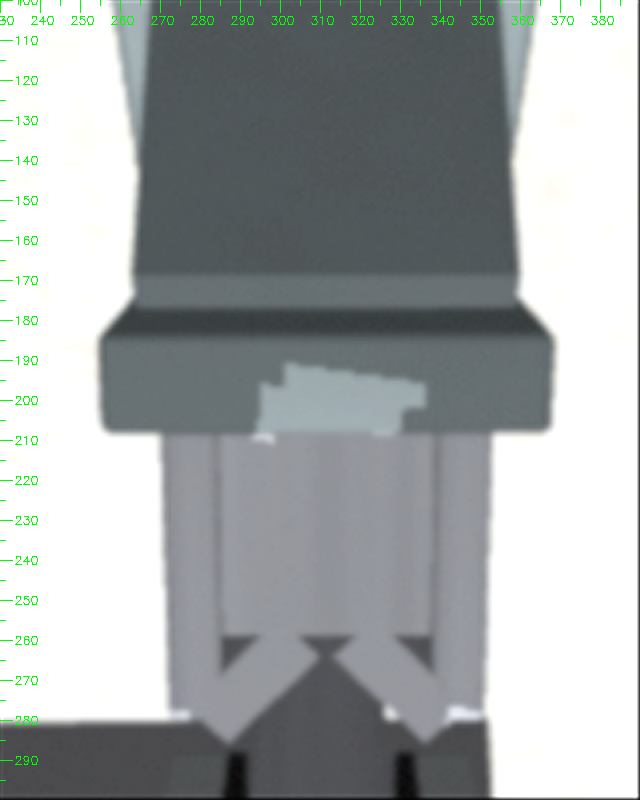

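View pics/side8c.png

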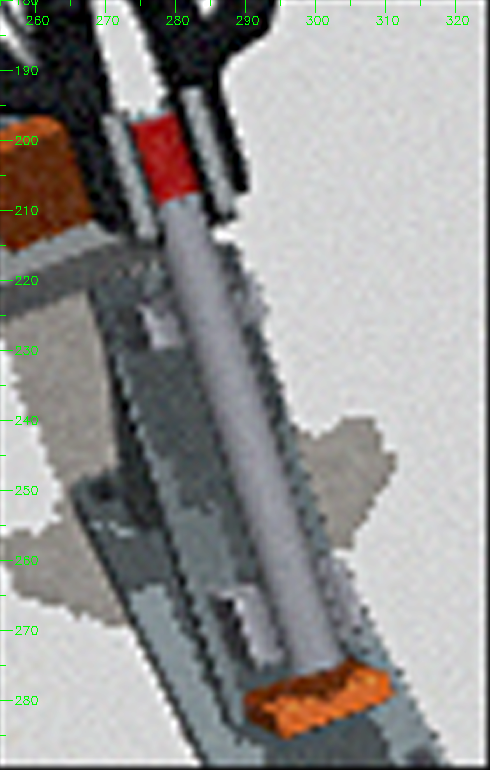

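```bash
python3 -m inch '[0,-0.05,0,0,0,0,0, 0,-0.1,0,0,0,0,0, 0,-0.1,0,0,0,0,0, 0,-0.1,0,0,0,0,0]'
python3 -m inch '[0,-0.05,0,0,0,0,0, 0,-0.1,0,0,0,0,0, 0,-0.1,0,0,0,0,0, 0,-0.1,0,0,0,0,0]'
python3 - <<'E'
from h import *
delta(RF+134*U+0*N,toolR(.123,-45))
E
```

```text
clock: 11.65
eef_pos: [496.7, 52.4, 145.5]
tool_rot: [-1.569, -0.785, -1.449]
force: [-0.4, -0.4, -2.3]
width: 14.5
clock: 12.05
eef_pos: [496.7, 53.1, 144.8]
tool_rot: [-1.569, -0.785, -1.449]
force: [-0.7, 0.1, -2.0]
width: 14.3
t 12.05 pos [496.671  53.096 144.777] rpy [-1.569 -0.785 -1.449] F [-0.68   0.137 -2.037] w 14.3
q [-0.987  0.863  0.592  1.941  0.397  0.797 -0.709]
shift cm [ 0.012  0.016 -0.008] rotvec deg [-0.049 -0.046 -0.001]
```

```bash
python3 -m inch '[0,-0.05,0,0,0,0,0, 0,-0.1,0,0,0,0,0, 0,-0.1,0,0,0,0,0, 0,-0.1,0,0,0,0,0]'
python3 -m inch '[0,-0.05,0,0,0,0,0, 0,-0.05,0,0,0,0,0, 0,-0.05,0,0,0,0,0]'
python3 - <<'E'
from h import *
delta(RF+134*U+0*N,toolR(.123,-45))
E
```

```text
clock: 12.45
eef_pos: [496.6, 53.6, 144.2]
tool_rot: [-1.569, -0.786, -1.449]
force: [0.5, -1.0, -1.7]
width: 14.3
clock: 12.75
eef_pos: [496.7, 53.8, 144.0]
tool_rot: [-1.569, -0.786, -1.449]
force: [0.2, -1.4, -1.1]
width: 14.1
t 12.75 pos [496.663  53.848 143.973] rpy [-1.569 -0.786 -1.449] F [ 0.172 -1.38  -1.089] w 14.1
q [-0.988  0.865  0.592  1.94   0.396  0.797 -0.71 ]
shift cm [ 0.122  0.012 -0.016] rotvec deg [-0.047 -0.06   0.03 ]
```

```bash
python3 -m inch '[0,0,0.1,0,0,0,0, 0,0,0.2,0,0,0,0, 0,0,0.3,0,0,0,0, 0,0,0.4,0,0,0,0, 0,0,0.4,0,0,0,0, 0,0,0.4,0,0,0,0]'
python3 -m inch '[0,0,0.05,0,0,0,0, 0,0,0.1,0,0,0,0, 0,0,0.15,0,0,0,0, 0,0,0.15,0,0,0,0, 0,0,0.15,0,0,0,0]'
python3 - <<'E'
from h import *
delta(RF+125.4*U+0*N,toolR(.123,-45))
E
```

```text
clock: 13.35
eef_pos: [497.3, 51.4, 140.9]
tool_rot: [-1.568, -0.785, -1.449]
force: [3.9, -0.0, -1.3]
width: 14.5
clock: 13.85
eef_pos: [497.3, 50.3, 139.9]
tool_rot: [-1.569, -0.785, -1.449]
force: [4.3, -0.3, -0.0]
width: 14.4
t 13.85 pos [497.292  50.287 139.919] rpy [-1.569 -0.785 -1.449] F [ 4.31  -0.347 -0.032] w 14.4
q [-0.982  0.872  0.592  1.945  0.399  0.783 -0.712]
shift cm [ 0.153  0.33  -0.035] rotvec deg [-0.076 -0.052 -0.003]
```

```bash
python3 -m inch '[0,0.03,0,0.05,0,0,0, 0,0.03,0.05,0.05,0,0,0, 0,0.03,0.1,0.05,0,0,0, 0,0.03,0.1,0.05,0,0,0]'
python3 -m inch '[0,0,0.05,0,0,0,0, 0,0,0.1,0,0,0,0, 0,0,0.1,0,0,0,0]'
python3 - <<'E'
from h import *
delta(RF+125.4*U+0*N,toolR(.123,-45))
E
```

```text
clock: 14.25
eef_pos: [497.4, 49.3, 139.2]
tool_rot: [-1.57, -0.785, -1.449]
force: [2.1, -0.0, -0.4]
width: 14.3
clock: 14.55
eef_pos: [497.5, 48.7, 138.6]
tool_rot: [-1.57, -0.785, -1.449]
force: [1.3, -0.2, 0.4]
width: 14.7
t 14.55 pos [497.466  48.668 138.554] rpy [-1.57  -0.785 -1.449] F [ 1.308 -0.24   0.442] w 14.7
q [-0.98   0.874  0.592  1.947  0.399  0.779 -0.712]
shift cm [ 0.135  0.118 -0.032] rotvec deg [-0.019 -0.046  0.005]
```

```bash
python3 -m inch '[0,0,0.05,0,0,0,0, 0,0,0.1,0,0,0,0, 0,0,0.1,0,0,0,0]'
python3 -m inch '[0,0,0.05,0,0,0,0, 0,0,0.1,0,0,0,0, 0,0,0.1,0,0,0,0]'
python3 - <<'E'
from h import *
import cv2
from crop import crop
delta(RF+125.4*U+0*N,toolR(.123,-45))
for n in('side','top'):
    d=imaging.get_image(n);pickle.dump(d,open(f'{n}9.pkl','wb'))
    if n=='side':crop('s',255,180,325,290,7,'side9c',d)
    else: crop('w',235,240,335,300,7,'top9c',d)
E
```

```text
clock: 14.85
eef_pos: [497.7, 48.8, 138.3]
tool_rot: [-1.569, -0.785, -1.449]
force: [-1.2, 5.2, 7.2]
width: 14.6
clock: 15.15
eef_pos: [498.0, 49.0, 138.1]
tool_rot: [-1.568, -0.785, -1.448]
force: [-3.2, 9.8, 13.3]
width: 14.6
t 15.15 pos [497.964  49.001 138.084] rpy [-1.568 -0.785 -1.448] F [-3.235  9.794 13.252] w 14.6
q [-0.979  0.874  0.592  1.947  0.4    0.777 -0.713]
shift cm [ 0.187  0.104 -0.086] rotvec deg [-0.115 -0.027 -0.045]
```

View pics/side9c.png

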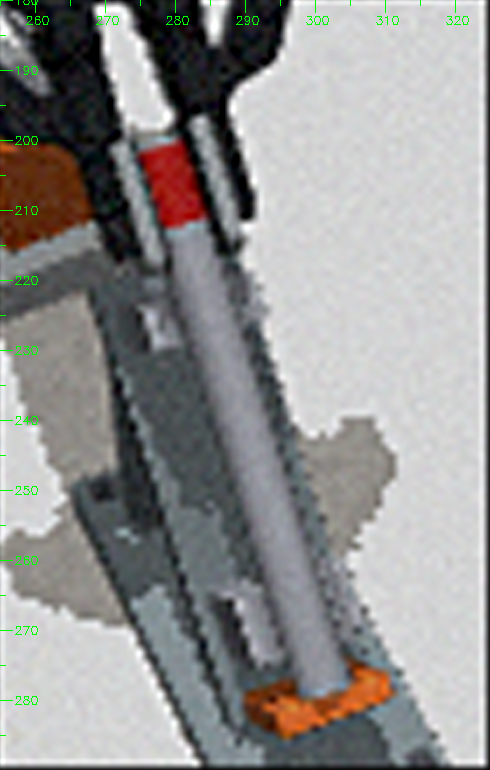

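View pics/top9c.png

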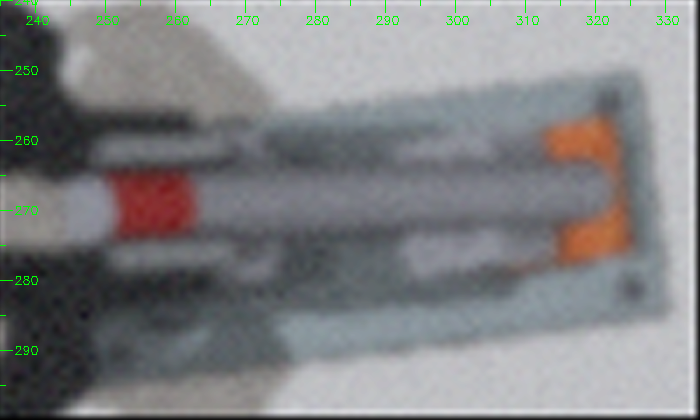

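```bash
python3 -m inch '[0,0,-0.06,0.02,0,0,0, 0,0,-0.12,0.02,0,0,0, 0,0,-0.12,0.02,0,0,0]'
python3 - <<'E'
from h import *
st()
E
```

```text
clock: 15.55
eef_pos: [497.8, 48.9, 138.3]
tool_rot: [-1.569, -0.785, -1.449]
force: [-0.9, 5.8, 6.3]
width: 14.6
t 15.55 pos [497.822  48.915 138.256] rpy [-1.569 -0.785 -1.449] F [-0.944  5.764  6.319] w 14.6
q [-0.979  0.874  0.592  1.947  0.399  0.778 -0.712]
```

```bash
python3 -m inch '[0,0,-0.05,0,0,0,0, 0,0,-0.05,0,0,0,0, 0.2,0,-0.05,0,0,0,0, 0.25,0,-0.05,0,0,0,0, 0.3,0,-0.05,0,0,0,0, 0.4,0,-0.05,0,0,0,0, 0.5,0,-0.05,0,0,0,0, 0.5,0,-0.05,0,0,0,0]'
python3 - <<'E'
from h import *
import cv2
from crop import crop
st()
for n in('side','top','wrist'):
    d=imaging.get_image(n);pickle.dump(d,open(f'{n}10.pkl','wb'))
    if n=='side':crop('s',255,180,325,290,7,'side10c',d)
    elif n=='top': crop('w',235,240,335,300,7,'top10c',d)
    else: cv2.imwrite('pics/wrist10.png',d['img'][:,:,::-1])
E
```

```text
clock: 16.35
eef_pos: [497.9, 48.4, 138.4]
tool_rot: [-1.569, -0.786, -1.449]
force: [0.9, 0.7, 0.2]
width: 42.5
t 16.35 pos [497.884  48.407 138.398] rpy [-1.569 -0.786 -1.449] F [0.851 0.654 0.18 ] w 42.5
q [-0.979  0.874  0.593  1.947  0.4    0.778 -0.712]
```

View pics/side10c.png

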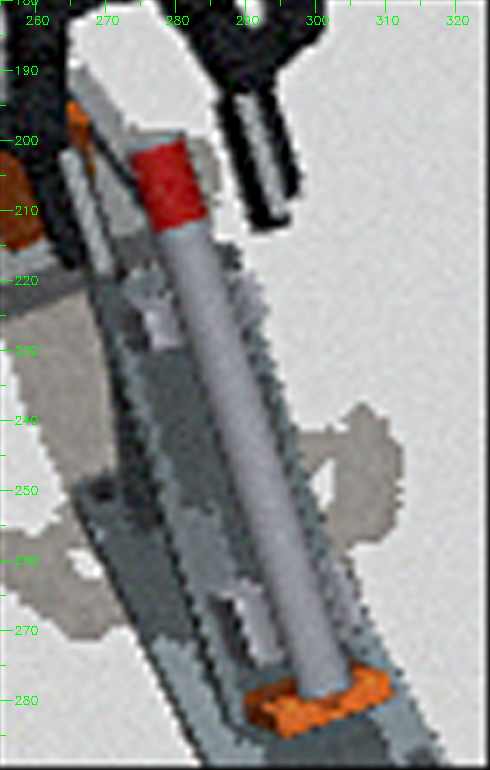

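View pics/wrist10.png

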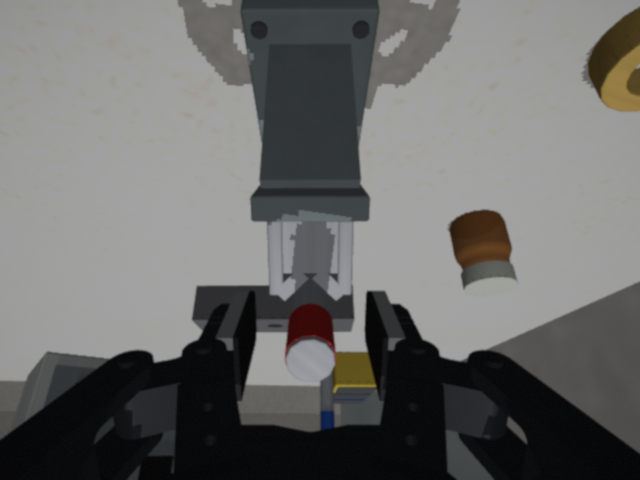

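View pics/top10c.png

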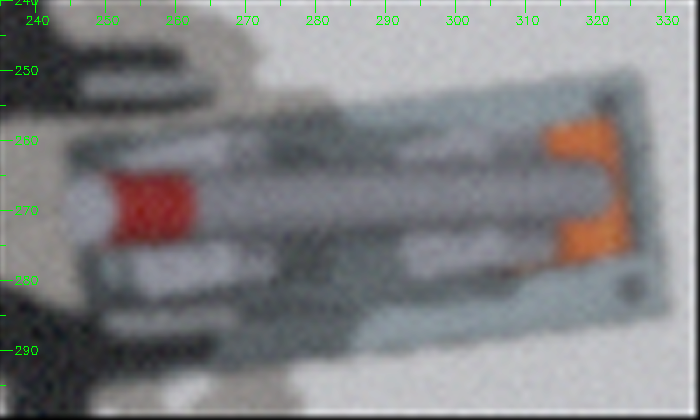

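```bash
python3 -m inch '[0.5,0,-1,0,0,0,0, 0.5,0,-3,0,0,0,0, 0.5,0,-6,0,0,0,0, 0.5,0,-10,0,0,0,0, 0.5,0,-13,0,0,0,0, 0.5,0,-13,0,0,0,0]'
cat >> h.py <<'E'
RM=np.array([501.8,16.5,106.1])
E
python3 - <<'E'
from h import *
delta([503,50,290],toolR(.123,0))
E
```

```text
clock: 17.1
eef_pos: [488.0, 144.6, 232.2]
tool_rot: [-1.563, -0.78, -1.448]
force: [0.1, -0.3, 0.0]
width: 42.9
t 17.10 pos [487.99  144.569 232.183] rpy [-1.563 -0.78  -1.448] F [ 0.116 -0.314  0.03 ] w 42.9
q [-1.102  0.752  0.579  1.772  0.342  1.106 -0.672]
shift cm [10.87   2.621  0.308] rotvec deg [-0.446  0.183 44.684]
```

```bash
python3 -m inch '[0.5,2,0,0,0,0,8, 0.5,4.5,0.2,0.1,0,0,16, 0.5,7,1,0.2,0,0,24, 0.5,9,1.7,0.2,0,0,32, 0.5,10.9,2.6,0.3,0,0,40, 0.8,10.9,2.6,0.3,-0.4,0.2,44.7, 0.8,10.9,2.6,0.3,-0.4,0.2,44.7]'
python3 - <<'E'
from h import *
delta(RM+90*N,toolR(.123,45))
import cv2
d=imaging.get_image('wrist');cv2.imwrite('pics/w11.png',d['img'][:,:,::-1])
E
```

```text
clock: 17.8
eef_pos: [501.1, 39.9, 289.7]
tool_rot: [-1.574, -0.006, -1.464]
force: [-0.5, -1.0, 0.5]
width: 67.8
t 17.80 pos [501.071  39.947 289.693] rpy [-1.574 -0.006 -1.464] F [-0.513 -1.041  0.452] w 67.8
q [-0.391  0.365  0.348  1.847 -0.142  0.957  0.125]
shift cm [ 8.633 12.045 -0.038] rotvec deg [-0.206 -0.956 45.325]
```

View pics/w11.png

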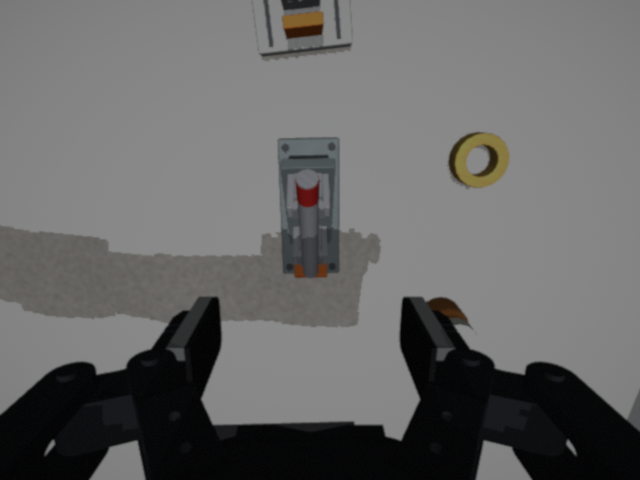

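```bash
python3 -m inch '[0.7,2.5,0,0,0,0,8, 0.7,5,1,0,0,-0.3,16, 0.7,7.5,3,0,0,-0.5,24, 0.7,8.6,6,0,0,-0.7,32, 0.7,8.6,9,0,0,-0.9,40, 0.7,8.6,11,0,0,-0.9,45.3, 0.7,8.6,12,0,-0.2,-0.9,45.3, 0.7,8.6,12,0,-0.2,-0.9,45.3, 0.7,8.6,12,0,-0.2,-0.9,45.3]'
python3 - <<'E'
from h import *
delta(RM-19*N,toolR(.123,45))
import cv2
d=imaging.get_image('wrist');cv2.imwrite('pics/w12.png',d['img'][:,:,::-1]);pickle.dump(d,open('w12.pkl','wb'))
E
```

```text
clock: 18.75
eef_pos: [511.2, -37.9, 170.7]
tool_rot: [-1.571, 0.785, -1.433]
force: [-0.4, -0.3, 0.9]
width: 59.4
t 18.75 pos [511.243 -37.901 170.687] rpy [-1.571  0.785 -1.433] F [-0.416 -0.305  0.92 ] w 59.4
q [ 0.382  0.787  0.083  1.749 -0.734  1.233  1.072]
shift cm [ 0.657 10.369 -0.167] rotvec deg [0.607 0.583 0.044]
```

View pics/w12.png

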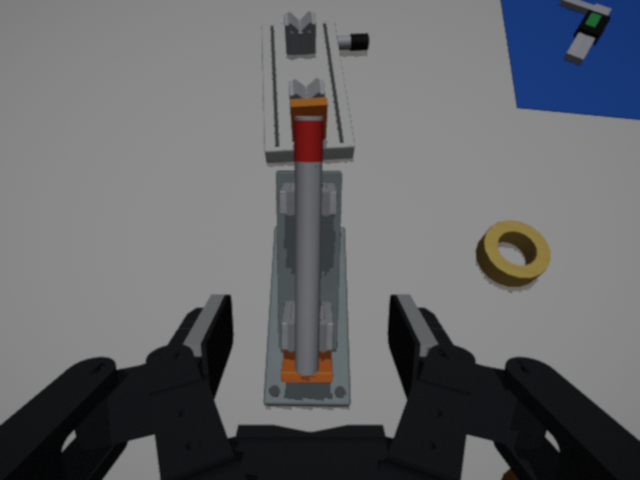

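```bash
python3 -m inch '[0.7,0.3,1,-0.1,0.3,0.3,0, 0.7,0.66,3,-0.17,0.5,0.4,0, 0.7,0.66,5,-0.17,0.5,0.4,0, 0.7,0.66,7,-0.17,0.5,0.4,0, 0.7,0.66,7,-0.17,0.5,0.4,0, 0.7,0.66,7,-0.17,0.5,0.4,0]'
python3 - <<'E'
from h import *
delta(RM-19*N,toolR(.123,45))
import cv2
d=imaging.get_image('wrist');cv2.imwrite('pics/w13.png',d['img'][:,:,::-1]);pickle.dump(d,open('w13.pkl','wb'))
from ray import onz
C=-d['R'].T@d['t'];print('cam rel',(C-ctrl.read_state()['eef_pos'])@np.c_[X,U,N])
E
```

```text
clock: 19.4
eef_pos: [503.4, 3.8, 116.1]
tool_rot: [-1.569, 0.784, -1.447]
force: [0.5, -0.3, -0.3]
width: 59.8
t 19.40 pos [503.413   3.826 116.135] rpy [-1.569  0.784 -1.447] F [ 0.533 -0.309 -0.27 ] w 59.8
q [ 0.35   0.846  0.044  1.845 -0.816  1.081  1.142]
shift cm [-0.197  3.513 -0.008] rotvec deg [-0.056  0.035  0.052]
cam rel [ -0.738  72.02  142.717]
```

View pics/w13.png

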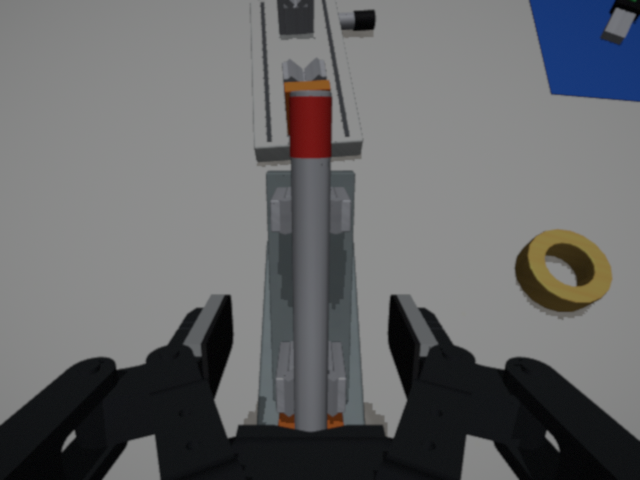

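```bash
python3 -m inch '[0.7,-0.1,1,0,0,0,0, 0.7,-0.2,2,0,0,0,0, 0.7,-0.2,3,0,0,0,0, 0.7,-0.2,3.5,0,0,0,0, 0.7,-0.2,3.5,0,0,0,0, 0.4,-0.2,3.5,0,0,0,0, 0.3,-0.2,3.5,0,0,0,0, 0.3,-0.2,3.5,0,0,0,0]'
python3 - <<'E'
from h import *
delta(RM-19*N,toolR(.123,45))
import cv2
d=imaging.get_image('wrist');cv2.imwrite('pics/w14.png',d['img'][:,:,::-1]);pickle.dump(d,open('w14.pkl','wb'))
E
```

```text
clock: 20.25
eef_pos: [500.3, 29.1, 92.1]
tool_rot: [-1.57, 0.785, -1.449]
force: [-0.1, 1.1, -0.5]
width: 25.5
t 20.25 pos [500.25   29.065  92.081] rpy [-1.57   0.785 -1.449] F [-0.146  1.133 -0.546] w 25.5
q [ 0.328  0.876  0.018  1.884 -0.862  1.01   1.174]
shift cm [-0.096  0.013 -0.   ] rotvec deg [-0.1   -0.055  0.024]
```

View pics/w14.png

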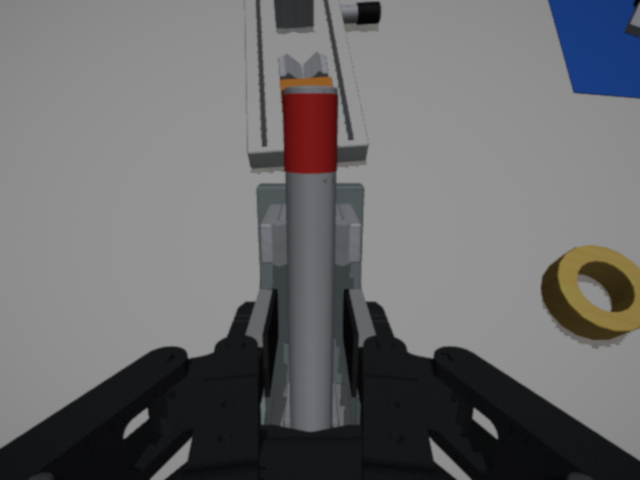

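```bash
python3 -m inch '[0.2,0,0,0,0,0,0, 0.1,0,0,0,0,0,0, 0.05,0,0,0,0,0,0, 0,0,0,0,0,0,0, 0,0,0,0,0,0,0, 0,0,0,0,0,0,0]'
python3 - <<'E'
from h import *
delta(RM-19*N,toolR(.123,45))
E
python3 -m inch '[0,0,-0.1,0,0,0,0, 0,0,-0.3,0,0,0,0, 0,0,-0.6,0,0,0,0, 0,0,-1.2,0,0,0,0, 0,0,-2,0,0,0,0, 0,0,-3.5,0,0,0,0, 0,0,-6,0,0,0,0, 0,0,-9,0,0,0,0, 0,0,-12,0,0,0,0, 0,0,-12,0,0,0,0, 0,0,-12,0,0,0,0]'
python3 - <<'E'
from h import *
import cv2
st()
for n in ('wrist','side'):
    d=imaging.get_image(n);cv2.imwrite(f'pics/{n}15.png',d['img'][:,:,::-1]);pickle.dump(d,open(f'{n}15.pkl','wb'))
E
```

```text
clock: 20.9
eef_pos: [500.4, 29.2, 92.2]
tool_rot: [-1.57, 0.785, -1.449]
force: [1.8, -2.4, 3.9]
width: 14.0
t 20.90 pos [500.418  29.223  92.204] rpy [-1.57   0.785 -1.449] F [ 1.777 -2.404  3.932] w 14.0
q [ 0.327  0.876  0.018  1.884 -0.862  1.01   1.174]
shift cm [-0.078  0.013 -0.019] rotvec deg [-0.112 -0.041  0.015]
clock: 22.0
eef_pos: [510.3, -55.5, 177.1]
tool_rot: [-1.57, 0.785, -1.449]
force: [0.7, 1.2, -3.0]
width: 14.2
t 22.00 pos [510.321 -55.465 177.147] rpy [-1.57   0.785 -1.449] F [ 0.738  1.197 -3.009] w 14.2
q [ 0.407  0.782  0.092  1.736 -0.726  1.255  1.071]
```

View pics/wrist15.png

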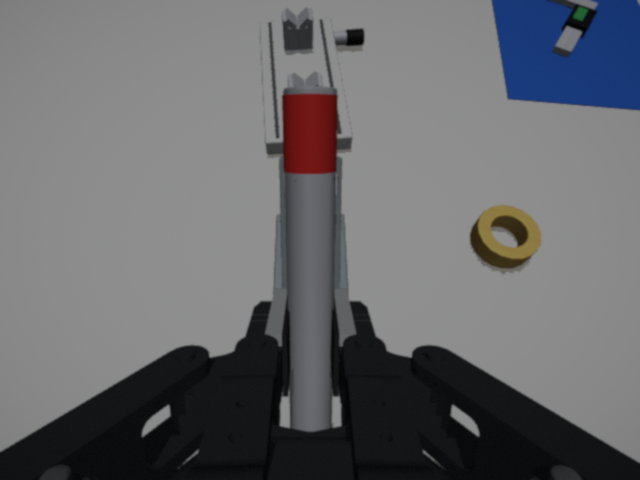

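View pics/side15.png

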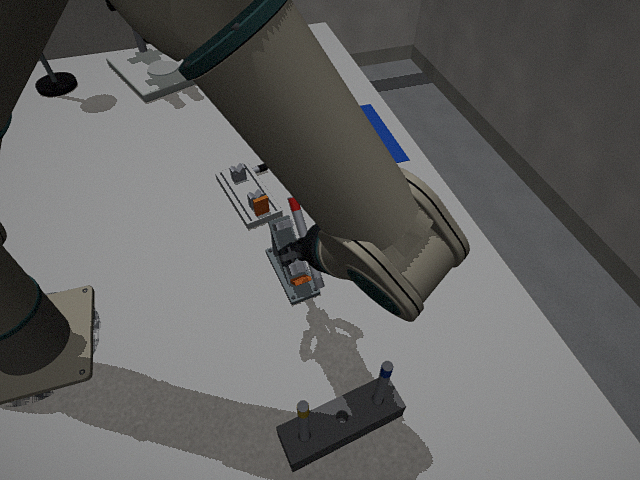

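```bash
cat >> h.py <<'E'
CY=P['cradle'][2]; CM=np.array([461.06,270.39,60.]); CD=rz(CY,[0,1,0]); CX=rz(CY,[1,0,0])
E
python3 - <<'E'
from h import *
delta([485,120,250],toolR(CY,0))
E
```

```text
t 22.10 pos [509.637 -53.74  176.532] rpy [-1.572  0.787 -1.449] F [-0.604  0.588 -2.478] w 14.3
q [ 0.406  0.783  0.091  1.737 -0.726  1.255  1.071]
shift cm [-17.59    7.238  -0.33 ] rotvec deg [ -1.441  -3.631 -45.073]
```

```bash
python3 -m inch '[0,-2,0,0,0,0,-3, 0,-5,0,0,0,-0.5,-10, 0,-8.5,0,0,0,-1,-18, 0,-12,0.5,-0.1,-0.3,-2,-26, 0,-15,2,-0.2,-0.7,-2.5,-34, 0,-17.6,4,-0.3,-1,-3,-40, 0,-17.6,6,-0.3,-1.4,-3.6,-45, 0,-17.6,7.2,-0.3,-1.4,-3.6,-45, 0,-17.6,7.2,-0.3,-1.4,-3.6,-45]'
python3 - <<'E'
from h import *
delta(CM+8*CD+np.array([0,0,61]),toolR(CY,0))
E
```

```text
clock: 23.0
eef_pos: [483.1, 121.5, 248.3]
tool_rot: [-1.575, 0.001, -1.378]
force: [0.1, -0.3, -2.3]
width: 14.5
t 23.00 pos [483.12  121.494 248.332] rpy [-1.575  0.001 -1.378] F [ 0.067 -0.285 -2.3  ] w 14.5
q [-0.536  0.408  0.328  1.914 -0.173  0.851  0.075]
shift cm [-15.824  12.745   0.748] rotvec deg [ 0.258  0.222 -0.054]
```

```bash
python3 -m inch '[0,-3,0,0.1,0,0,0, 0,-6.5,1,0.3,0,0,0, 0,-10,3,0.5,0,0,0, 0,-13,5,0.6,0,0,0, 0,-15.8,7.5,0.75,0.2,0.2,0, 0,-15.8,9.5,0.75,0.2,0.2,0, 0,-15.8,9.5,0.75,0.2,0.2,0, 0,-15.8,9.5,0.75,0.2,0.2,0, 0,-15.8,9.5,0.75,0.2,0.2,0]'
python3 - <<'E'
from h import *
import cv2
from crop import crop
delta(CM+8*CD+np.array([0,0,0]),toolR(CY,0))
for n in('wrist','side','top'):
    d=imaging.get_image(n);cv2.imwrite(f'pics/{n}16.png',d['img'][:,:,::-1]);pickle.dump(d,open(f'{n}16.pkl','wb'))
    if n=='side':crop('s',190,120,320,250,5,'side16c',d)
    if n=='top':crop('s',70,230,220,340,5,'top16c',d)
E
```

```text
clock: 23.9
eef_pos: [465.7, 273.8, 156.5]
tool_rot: [-1.564, -0.0, -1.391]
force: [1.0, -0.0, -2.2]
width: 13.9
t 23.90 pos [465.745 273.773 156.484] rpy [-1.564 -0.    -1.391] F [ 0.974 -0.021 -2.233] w 13.9
q [-0.765  0.585  0.271  1.912 -0.236  0.669 -0.172]
shift cm [-0.553  9.645 -0.593] rotvec deg [-0.379 -0.512  0.013]
```

View pics/wrist16.png

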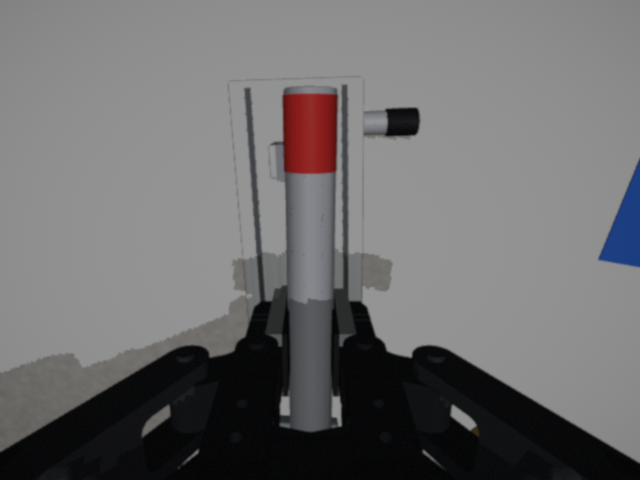

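View pics/side16c.png

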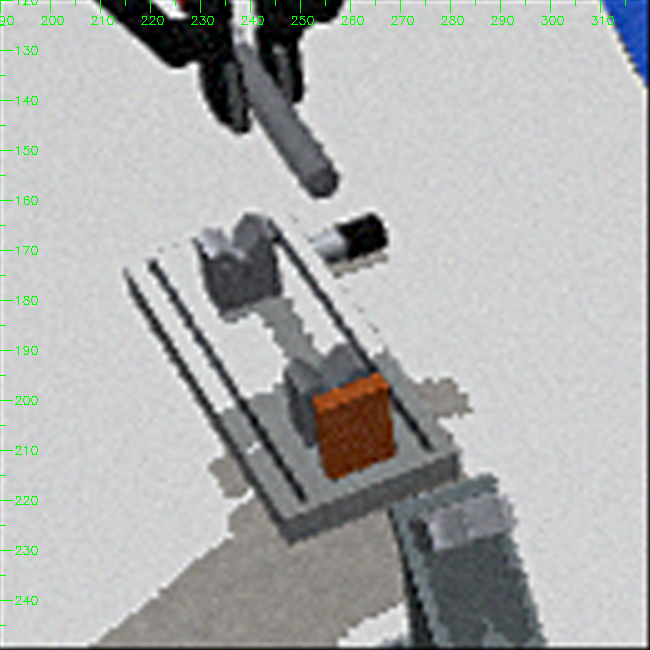

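View pics/top16c.png

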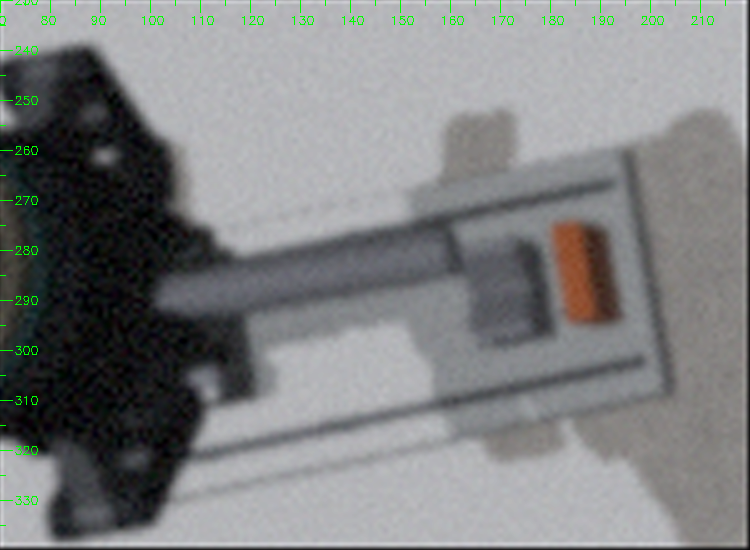

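```bash
python3 - <<'E'
from h import *
from ray import onz
from crop import crop
d=pickle.load(open('wrist16.pkl','rb'))
crop('w',220,60,380,220,4,'wrist16c',d)
a,b,c,e=[onz(d,p,20) for p in((229,81),(363,77),(242,295),(362,300))]
print(a,b,c,e)
for p in(a,b,c,e): print('local',(p-CM)@CX,(p-CM)@CD)
print('yaw left',np.arctan2(*( (a-c)[:2]*[-1,1])),'yaw right',np.arctan2(*((b-e)[:2]*[-1,1])),'end',np.arctan2((b-a)[1],(b-a)[0]))
E
```

```text
[397.244 357.398  20.   ] [483.076 375.421  20.   ] [425.37  207.164  20.   ] [516.695 219.067  20.   ]
local -46.33925725819462 97.44548637155602
local 41.35087681473022 99.02732660012408
local -46.92928173321963 -55.397532988801
local 45.00559110404829 -60.85853732000025
yaw left 0.1850742515986259 yaw right 0.2117888526676081 end 0.2069715820846042
```

View pics/wrist16c.png

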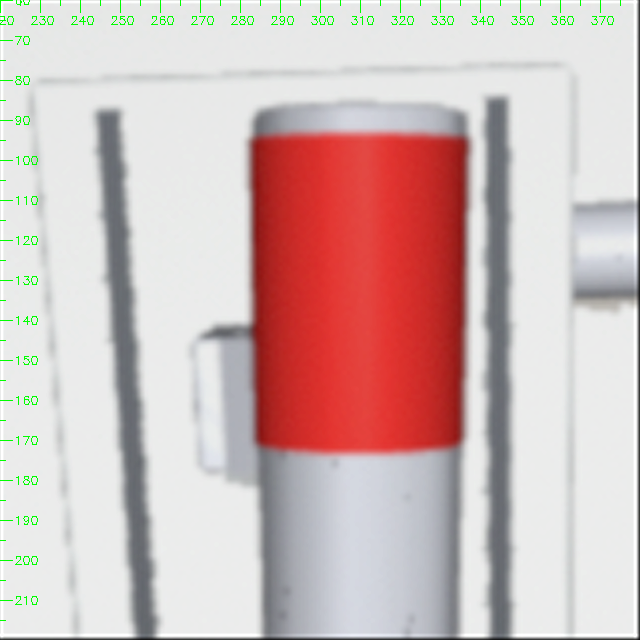

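```bash
python3 - <<'E'
from h import *
from ray import onz
d=pickle.load(open('wrist16.pkl','rb'))
L=lambda p:( lambda w:((w-CM)@CX,(w-CM)@CD))(onz(d,p,20))
for nm,l,r in(('groove',[(247.5,90),(256.5,218)],[(344,90),(344.7,218)]),('edge',[(228.5,85),(238.8,219)],[(363,80),(362.7,219)])):
    l=np.array([L(p) for p in l]);r=np.array([L(p) for p in r])
    print(nm,l.ravel(),r.ravel())
    sl=(l[0]-l[1]);sr=r[0]-r[1]
    print(' tilt rad (x per y) ',sl[0]/sl[1],sr[0]/sr[1])
    c=[(np.interp(y,l[::-1,1],l[::-1,0])+np.interp(y,r[::-1,1],r[::-1,0]))/2 for y in(20,60,90)];print(' centre at y 20,60,90',np.array(c))
R=d['R'];s=ctrl.read_state();print(s['tool_rot'])
# pin axis in image: red end centre and lower
for p,z in(((310.5,90),148+27),((310,400),175)): print(p,L(p))
E
```

```text
groove [-34.554  91.792 -32.886   5.015] [29.029 91.158 30.749  4.24 ]
 tilt rad (x per y)  -0.01921969646394428 -0.019792351069610446
 centre at y 20,60,90 [-1.368 -2.149 -2.734]
edge [-46.836  94.998 -45.678   4.429] [41.402 97.195 43.782  3.337]
 tilt rad (x per y)  -0.012784442624705216 -0.02536015031147448
 centre at y 20,60,90 [-1.259 -2.022 -2.594]
[-1.564  0.    -1.389]
(310.5, 90) (np.float64(6.932720672189), np.float64(91.37812407294979))
(310, 400) (np.float64(4.043641541312735), np.float64(-151.72466368389087))
```

```bash
python3 - <<'E'
from h import *
from ray import onz
d=pickle.load(open('top0.pkl','rb')); d=dict(d); d['t']=d['t']+P['top']
def yaw(a,b): v=(a-b)[:2]; return np.arctan2(-v[0],v[1])
A=[onz(d,(86+x/6,255+y/6),20) for x,y in((5,205),(640,68),(35,420),(680,285),(40,466),(705,319))]
print(yaw(A[0],A[1]),yaw(A[2],A[3]),yaw(A[4],A[5]))
for p in A: print((p-CM)@CX,(p-CM)@CD)
E
```

```text
0.21812347313955066 0.20846942107362915 0.21917986183764707
27.18298556743784 95.56899436889759
32.707562111502 -93.64695549874057
-36.39146025467464 94.79954809886868
-32.67718423723166 -95.31206624248445
-49.75286082739993 95.03934513970862
-43.82300364768926 -100.9596693616787
```

```bash
cat >> h.py <<'E'
CY=.210; CM=CM-1.6*CX; CD=rz(CY,[0,1,0]); CX=rz(CY,[1,0,0])
E
python3 - <<'E'
from h import *
delta(CM+8*CD+np.array([0,0,21]),toolR(CY,0))
E
```

```text
t 24.05 pos [465.1   274.991 156.472] rpy [-1.564  0.    -1.389] F [ 1.145  0.324 -2.302] w 14.0
q [-0.767  0.585  0.27   1.912 -0.237  0.668 -0.172]
shift cm [-0.416  7.543 -0.714] rotvec deg [-0.389 -1.601 -0.021]
```

```bash
python3 -m inch '[0,-0.2,0,-0.3,-0.4,-1,0, 0,-0.42,0,-0.71,-0.4,-1.6,0, 0,-0.42,2,-0.71,-0.4,-1.6,0, 0,-0.42,3,-0.71,-0.4,-1.6,0, 0,-0.42,4,-0.71,-0.4,-1.6,0, 0,-0.42,5,-0.71,-0.4,-1.6,0, 0,-0.42,5,-0.71,-0.4,-1.6,0, 0,-0.42,5,-0.71,-0.4,-1.6,0]'
python3 - <<'E'
from h import *
import cv2
from crop import crop
delta(CM+8*CD+np.array([0,0,-19]),toolR(CY,0))
for n in('wrist','side','top'):
    d=imaging.get_image(n);cv2.imwrite(f'pics/{n}17.png',d['img'][:,:,::-1]);pickle.dump(d,open(f'{n}17.pkl','wb'))
    if n=='side':crop('s',200,120,300,240,6,'side17c',d)
    if n=='top':crop('s',70,230,220,340,5,'top17c',d)
    if n=='wrist':crop('s',220,60,380,220,4,'wrist17c',d)
E
```

```text
clock: 24.85
eef_pos: [456.7, 278.3, 105.2]
tool_rot: [-1.573, -0.001, -1.359]
force: [-0.6, -0.1, -2.2]
width: 14.3
t 24.85 pos [456.717 278.34  105.189] rpy [-1.573 -0.001 -1.359] F [-0.622 -0.146 -2.232] w 14.3
q [-0.747  0.66   0.224  1.955 -0.262  0.557 -0.133]
shift cm [0.062 6.419 0.113] rotvec deg [0.128 0.089 0.029]
```

View pics/wrist17c.png

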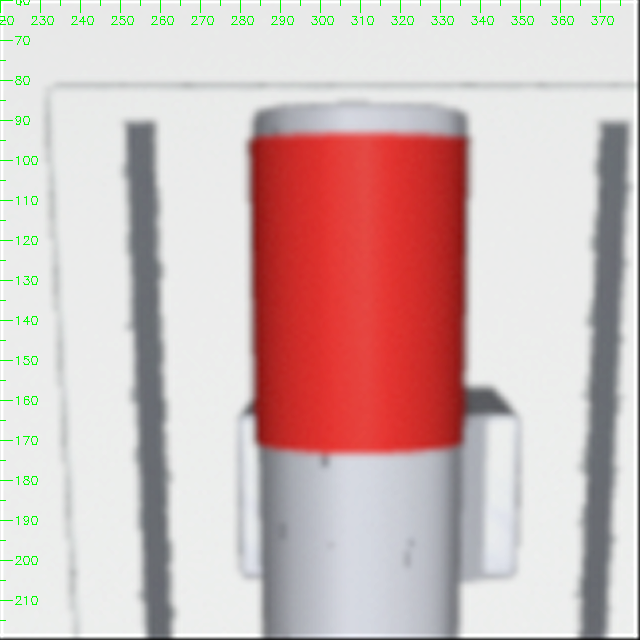

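View pics/side17c.png

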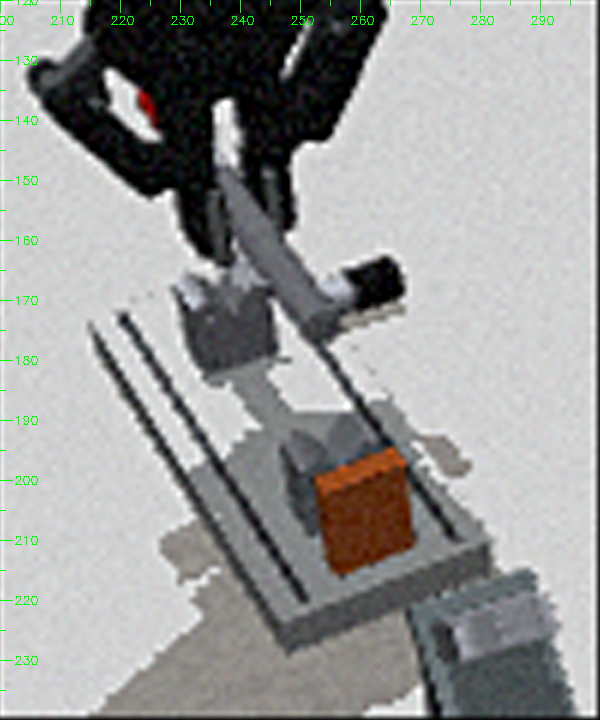

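View pics/top17c.png

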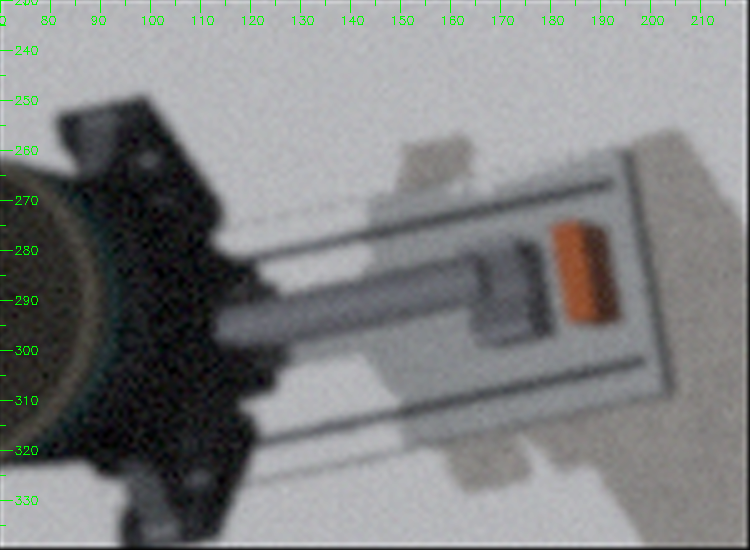

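```bash
python3 -m inch '[0,0.03,0,0.1,0.1,0.1,0, 0,0.06,1,0.19,0.1,0.1,0, 0,0.06,2,0.19,0.1,0.1,0, 0,0.06,3,0.19,0.1,0.1,0, 0,0.06,4,0.19,0.1,0.1,0, 0,0.06,4.8,0.19,0.1,0.1,0, 0,0.06,4.8,0.19,0.1,0.1,0, 0,0.06,4.8,0.19,0.1,0.1,0]'
python3 - <<'E'
from h import *
import cv2
from crop import crop
delta(CM+8*CD+np.array([0,0,-19]),toolR(CY,0))
for n in('wrist','side','top'):
    d=imaging.get_image(n);cv2.imwrite(f'pics/{n}18.png',d['img'][:,:,::-1]);pickle.dump(d,open(f'{n}18.pkl','wb'))
    if n=='side':crop('s',200,120,300,240,6,'side18c',d)
    if n=='top':crop('s',80,260,210,330,6,'top18c',d)
    if n=='wrist':crop('s',220,60,400,240,4,'wrist18c',d)
E
```

```text
clock: 25.8
eef_pos: [458.5, 278.1, 57.0]
tool_rot: [-1.571, -0.001, -1.361]
force: [-0.4, 0.9, -1.9]
width: 14.1
t 25.80 pos [458.52  278.113  57.04 ] rpy [-1.571 -0.001 -1.361] F [-0.438  0.92  -1.944] w 14.1
q [-0.719  0.741  0.186  1.975 -0.289  0.452 -0.11 ]
shift cm [ 0.004  1.604 -0.072] rotvec deg [ 0.034 -0.008  0.03 ]
```

View pics/wrist18c.png

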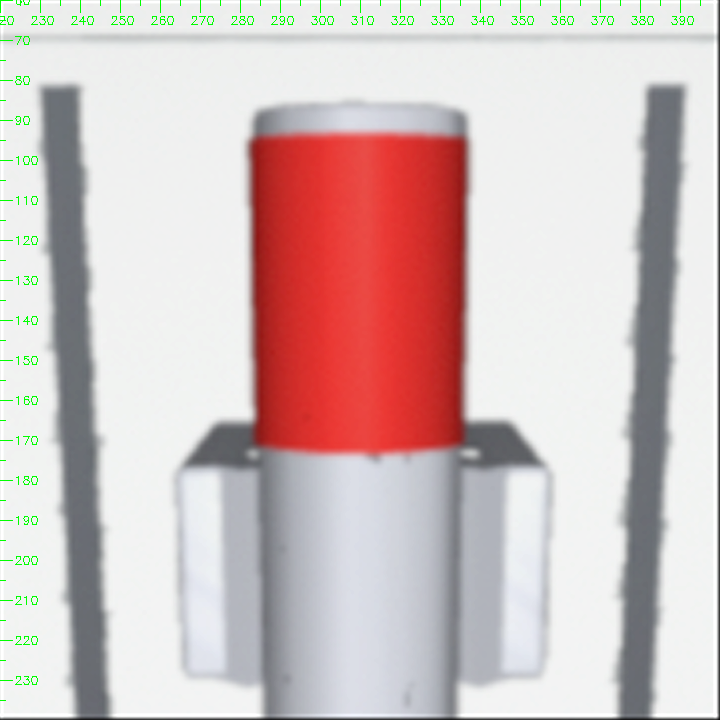

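View pics/side18c.png

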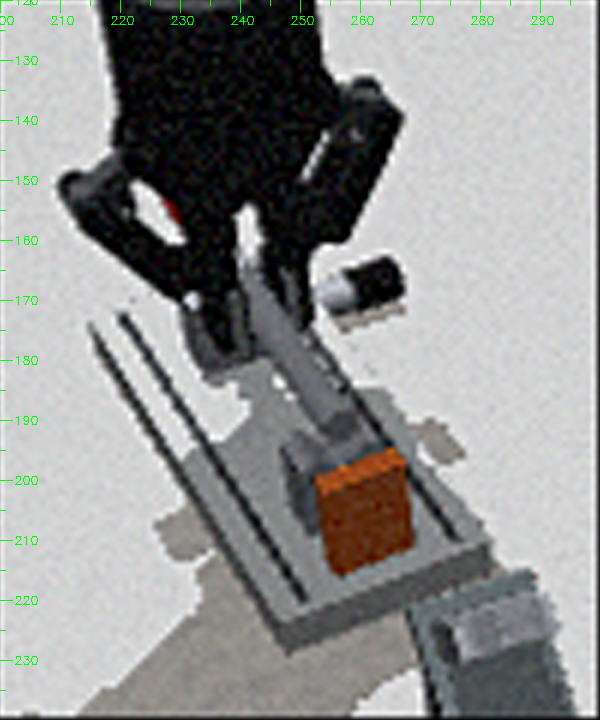

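View pics/top18c.png

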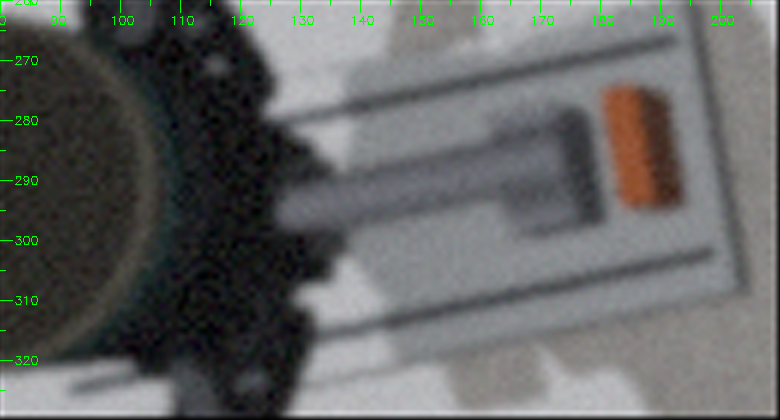

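```bash
python3 -m inch '[0,0,0.3,0.03,0,0,0, 0,0,0.6,0.03,0,0,0, 0,0,0.9,0.03,0,0,0, 0,0,1.1,0.03,0,0,0, 0,0,1.1,0.03,0,0,0, 0,0,1.1,0.03,0,0,0]'
python3 -m inch '[0,0,0.1,0,0,0,0, 0,0,0.2,0,0,0,0, 0,0,0.2,0,0,0,0, 0,0,0.2,0,0,0,0]'
python3 -m inch '[0,0,0.05,0,0,0,0, 0,0,0.1,0,0,0,0, 0,0,0.1,0,0,0,0, 0,0,0.1,0,0,0,0]'
```

```text
clock: 26.55
eef_pos: [458.8, 278.2, 46.2]
tool_rot: [-1.571, -0.0, -1.361]
force: [0.3, 0.4, -2.2]
width: 13.8
clock: 26.95
eef_pos: [458.9, 278.3, 44.3]
tool_rot: [-1.571, -0.0, -1.361]
force: [-0.6, -0.4, -2.0]
width: 14.2
clock: 27.35
eef_pos: [458.8, 278.3, 43.3]
tool_rot: [-1.571, -0.0, -1.361]
force: [0.5, -0.9, -1.7]
width: 14.5
```

```bash
python3 -m inch '[0,0,0.05,0,0,0,0, 0,0,0.1,0,0,0,0, 0,0,0.1,0,0,0,0, 0,0,0.1,0,0,0,0]'
python3 -m inch '[0,0,0.05,0,0,0,0, 0,0,0.1,0,0,0,0, 0,0,0.1,0,0,0,0, 0,0,0.1,0,0,0,0]'
```

```text
clock: 27.75
eef_pos: [458.8, 278.3, 42.3]
tool_rot: [-1.571, -0.0, -1.361]
force: [0.9, -0.3, -2.4]
width: 13.7
clock: 28.15
eef_pos: [458.8, 278.3, 41.3]
tool_rot: [-1.571, -0.0, -1.361]
force: [-0.7, -0.3, -3.2]
width: 14.1
```

```bash
python3 -m inch '[0,0,0.05,0,0,0,0, 0,0,0.05,0,0,0,0, 0,0,0.05,0,0,0,0]'
python3 -m inch '[0,0,0.05,0,0,0,0, 0,0,0.05,0,0,0,0, 0,0,0.05,0,0,0,0]'
python3 - <<'E'
from h import *
from crop import crop
s=ctrl.read_state();print(s['force'],s['torque'])
for n in('side',):
    d=imaging.get_image(n);pickle.dump(d,open(f'{n}19.pkl','wb'))
    crop('s',215,140,295,230,8,'side19c',d)
E
```

```text
clock: 28.45
eef_pos: [458.9, 278.3, 41.0]
tool_rot: [-1.571, -0.0, -1.361]
force: [-0.4, -0.0, 1.1]
width: 14.0
clock: 28.75
eef_pos: [458.9, 278.3, 41.0]
tool_rot: [-1.571, 0.0, -1.361]
force: [-2.0, -0.7, 6.1]
width: 14.2
[-2.004 -0.699  6.115] [-0.205  0.288  0.047]
```

View pics/side19c.png

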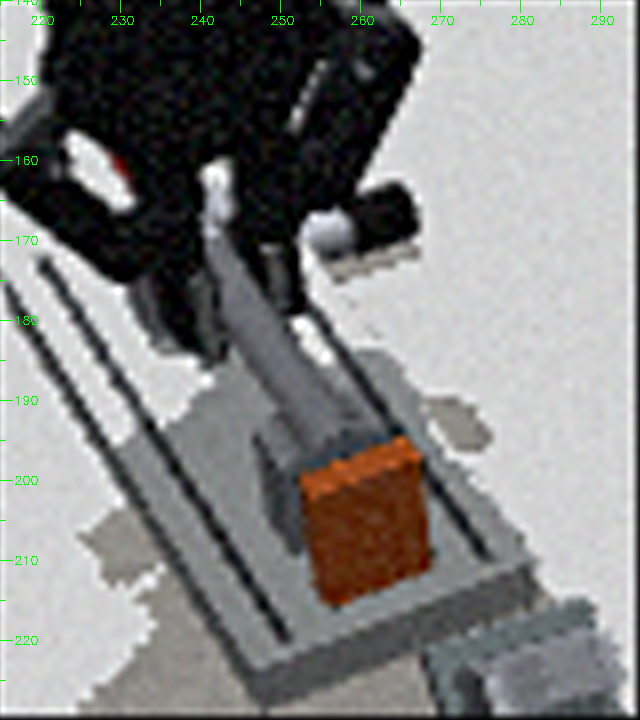

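```bash
python3 -m inch '[0,0,-0.05,-0.02,0,0,0, 0,0.1,-0.05,-0.02,0,0,0, 0,0.2,-0.05,-0.02,0,0,0, 0,0.3,-0.05,-0.02,0,0,0, 0,0.4,-0.05,-0.02,0,0,0, 0,0.4,-0.05,-0.02,0,0,0, 0,0.4,-0.05,-0.02,0,0,0]'
python3 -m inch '[0,0.1,0,0,0,0,0, 0,0.2,0,0,0,0,0, 0,0.2,0,0,0,0,0, 0,0.2,0,0,0,0,0]'
```

```text
clock: 29.5
eef_pos: [459.6, 274.9, 41.0]
tool_rot: [-1.57, 0.0, -1.36]
force: [-2.1, 3.6, 4.8]
width: 14.4
clock: 29.9
eef_pos: [460.1, 272.7, 41.0]
tool_rot: [-1.57, 0.0, -1.361]
force: [-2.2, 4.6, 5.0]
width: 14.1
```

```bash
python3 -m inch '[0,0,-0.04,-0.02,0,0,0, 0,0.1,-0.04,-0.02,0,0,0, 0,0.1,-0.04,-0.02,0,0,0, 0,0.1,-0.04,-0.02,0,0,0]'
python3 -m inch '[0,0.05,0,0,0,0,0, 0,0.1,0,0,0,0,0, 0,0.1,0,0,0,0,0]'
```

```text
clock: 30.3
eef_pos: [460.5, 270.4, 41.0]
tool_rot: [-1.57, -0.001, -1.362]
force: [2.9, 0.9, -0.3]
width: 13.7
clock: 30.6
eef_pos: [460.5, 270.2, 41.2]
tool_rot: [-1.57, -0.001, -1.361]
force: [2.7, 2.2, -1.9]
width: 14.2
```

```bash
python3 -m inch '[0,0,0,0.02,0,0,0, 0,0.05,0,0.02,0,0,0, 0,0.1,0,0.02,0,0,0, 0,0.1,0,0.02,0,0,0, 0,0.1,0,0.02,0,0,0]'
python3 - <<'E'
from h import *
from crop import crop
delta(CM+np.array([0,0,-19]),toolR(CY,0))
for n in('side','top'):
    d=imaging.get_image(n);pickle.dump(d,open(f'{n}20.pkl','wb'))
    if n=='side':crop('s',215,140,295,230,8,'side20c',d)
    else:crop('s',110,260,210,320,8,'top20c',d)
E
```

```text
clock: 31.1
eef_pos: [460.5, 269.7, 41.3]
tool_rot: [-1.571, -0.0, -1.361]
force: [1.6, 1.7, 0.2]
width: 14.2
t 31.10 pos [460.484 269.652  41.28 ] rpy [-1.571 -0.    -1.361] F [1.604 1.703 0.23 ] w 14.2
q [-0.692  0.765  0.168  1.987 -0.293  0.412 -0.09 ]
shift cm [-0.064  0.028 -0.088] rotvec deg [0.007 0.006 0.002]
```

View pics/side20c.png

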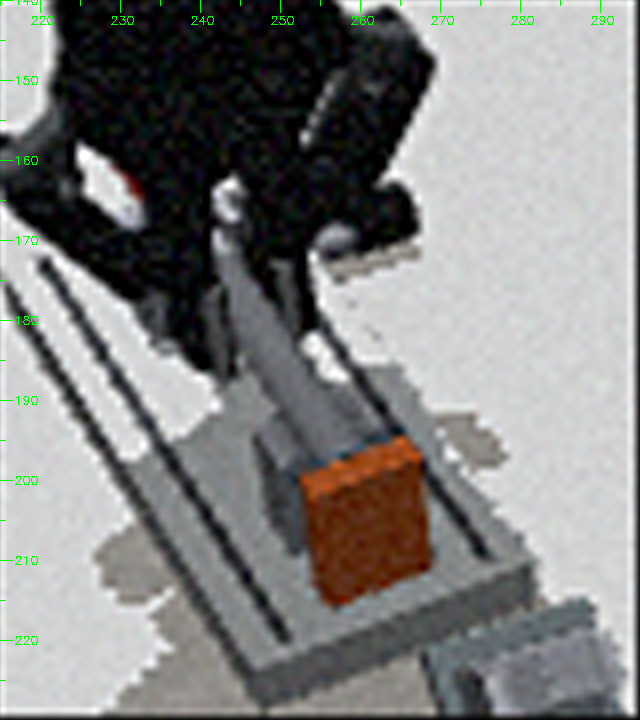

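View pics/top20c.png

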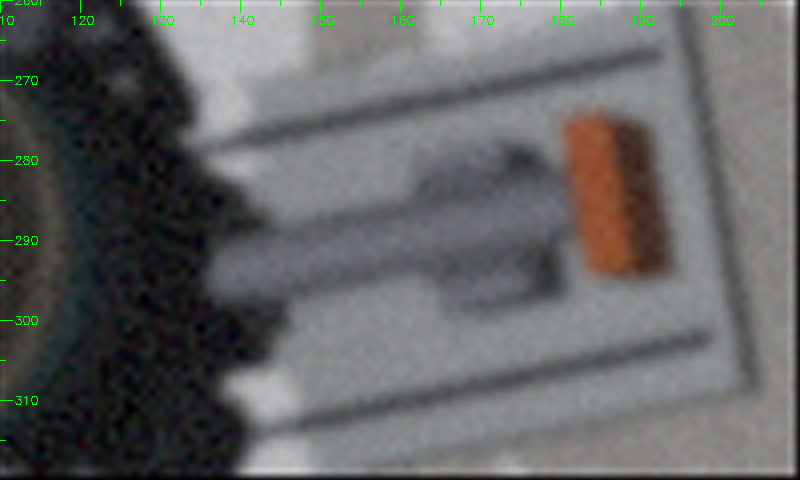

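```bash
python3 -m inch '[0,0.05,0,0,0,0,0, 0,0.1,0,0,0,0,0, 0,0.1,0,0,0,0,0, 0,0.1,0,0,0,0,0]'
python3 -m inch '[0,0.05,0,0,0,0,0, 0,0.1,0,0,0,0,0, 0,0.1,0,0,0,0,0, 0,0.1,0,0,0,0,0]'
```

```text
clock: 31.6
eef_pos: [460.5, 269.7, 41.3]
tool_rot: [-1.571, 0.001, -1.36]
force: [1.1, 6.0, -0.3]
width: 13.8
clock: 32.0
eef_pos: [460.5, 269.6, 41.3]
tool_rot: [-1.571, 0.002, -1.359]
force: [0.6, 7.3, -1.7]
width: 14.2
```

```bash
python3 -m inch '[0,0.05,0,0,0,0,0, 0,0.1,0,0,0,0,0, 0,0.1,0,0,0,0,0, 0,0.1,0,0,0,0,0]'
python3 - <<'E'
from h import *
delta(CM+np.array([0,0,-19]),toolR(CY,0))
E
```

```text
clock: 32.4
eef_pos: [460.5, 269.6, 41.3]
tool_rot: [-1.571, 0.003, -1.359]
force: [-0.1, 9.9, -1.1]
width: 14.4
t 32.40 pos [460.453 269.616  41.34 ] rpy [-1.571  0.003 -1.359] F [-0.121  9.855 -1.076] w 14.4
q [-0.687  0.764  0.163  1.988 -0.294  0.41  -0.086]
shift cm [-0.067  0.034 -0.084] rotvec deg [-0.012  0.124 -0.181]
```

```bash
python3 -m inch '[0,-0.1,0.02,0,0,0,0, 0,-0.2,0.04,0,0,0,0, 0,-0.2,0.04,0,0,0,0, 0,-0.2,0.04,0,0,0,0]'
python3 - <<'E'
from h import *
st()
E
```

```text
clock: 32.8
eef_pos: [460.5, 269.6, 41.2]
tool_rot: [-1.571, 0.001, -1.36]
force: [-0.1, 5.4, 2.7]
width: 14.0
t 32.80 pos [460.494 269.608  41.178] rpy [-1.571  0.001 -1.36 ] F [-0.059  5.359  2.704] w 14.0
q [-0.69   0.765  0.166  1.988 -0.294  0.411 -0.089]
```

```bash
python3 -m inch '[0.18,0,0,0,0,0,0, 0.2,0,0,0,0,0,0, 0.25,0,0,0,0,0,0, 0.3,0,0,0,0,0,0, 0.4,0,0,0,0,0,0, 0.5,0,0,0,0,0,0, 0.6,0,0,0,0,0,0, 0.6,0,0,0,0,0,0]'
python3 - <<'E'
from h import *
from crop import crop
import cv2
st()
for n in('side','top','wrist'):
    d=imaging.get_image(n);pickle.dump(d,open(f'{n}21.pkl','wb'))
    if n=='side':crop('s',215,140,295,230,8,'side21c',d)
    elif n=='top':crop('s',110,260,210,320,8,'top21c',d)
    else: cv2.imwrite('pics/w21.png',d['img'][:,:,::-1])
E
```

```text
clock: 33.6
eef_pos: [460.7, 268.3, 40.8]
tool_rot: [-1.571, -0.0, -1.361]
force: [0.2, -0.2, 0.6]
width: 51.2
t 33.60 pos [460.667 268.349  40.786] rpy [-1.571 -0.    -1.361] F [ 0.244 -0.151  0.584] w 51.2
q [-0.69   0.766  0.168  1.988 -0.293  0.411 -0.089]
```

View pics/top21c.png

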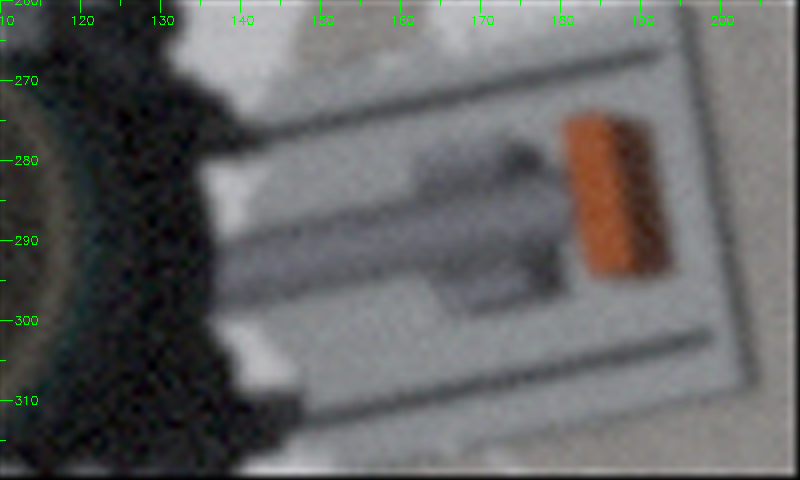

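View pics/w21.png

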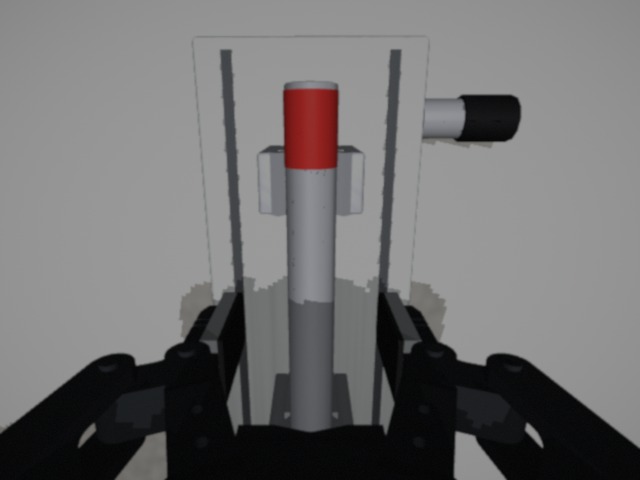

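Released and seated in both saddles: the pin is at column 311 and the saddle is symmetric, 259–363. I'll retreat straight up and then aside so the side and top cameras can see it.

```bash
python3 -m inch '[0.6,0,-1,0,0,0,0, 0.6,0,-3,0,0,0,0, 0.6,0,-6,0,0,0,0, 0.6,0,-10,0,0,0,0, 0.6,0,-14,0,0,0,0, 0.6,0,-18,0,0,0,0, 0.6,0,-22,0,0,0,0, 0.6,0,-22,0,0,0,0]'
python3 -m inch '[0.6,-4,0,0,0,0,0, 0.6,-8,0,0,0,0,0, 0.6,-12,0,0,0,0,0, 0.6,-16,0,0,0,0,0, 0.6,-20,0,0,0,0,0, 0.6,-20,0,0,0,0,0, 0.6,-20,0,0,0,0,0]'
python3 - <<'E'
from h import *
from crop import crop
import cv2
st()
for n in('side','top'):
    d=imaging.get_image(n);pickle.dump(d,open(f'{n}22.pkl','wb'));cv2.imwrite(f'pics/{n}22.png',d['img'][:,:,::-1])
    if n=='side':crop('s',205,140,295,230,8,'side22c',d)
    elif n=='top':crop('s',80,255,210,335,6,'top22c',d)
E
```

```text
clock: 34.55
eef_pos: [463.8, 269.8, 266.9]
tool_rot: [-1.56, 0.004, -1.361]
force: [0.3, 0.4, 0.1]
width: 51.3
clock: 35.25
eef_pos: [418.0, 464.5, 260.0]
tool_rot: [-1.572, -0.001, -1.359]
force: [0.0, -1.0, 0.3]
width: 51.2
t 35.25 pos [418.037 464.495 259.98 ] rpy [-1.572 -0.001 -1.359] F [ 0.013 -0.993  0.335] w 51.2
q [-1.062  0.579  0.296  1.561 -0.187  1.032 -0.503]
```

View pics/side22.png

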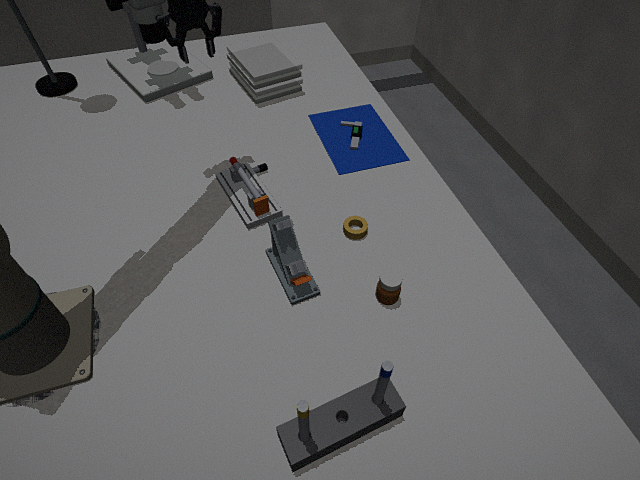

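View pics/side22c.png

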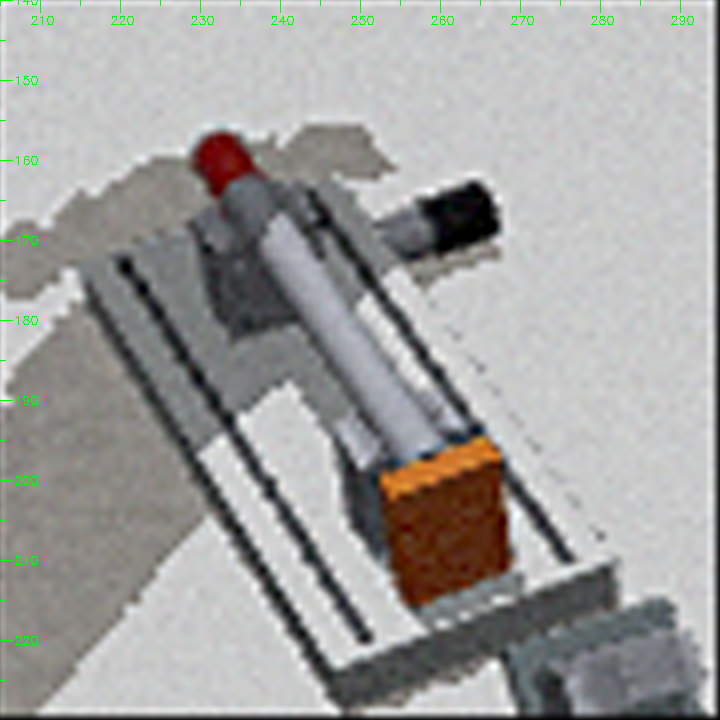

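View pics/top22c.png

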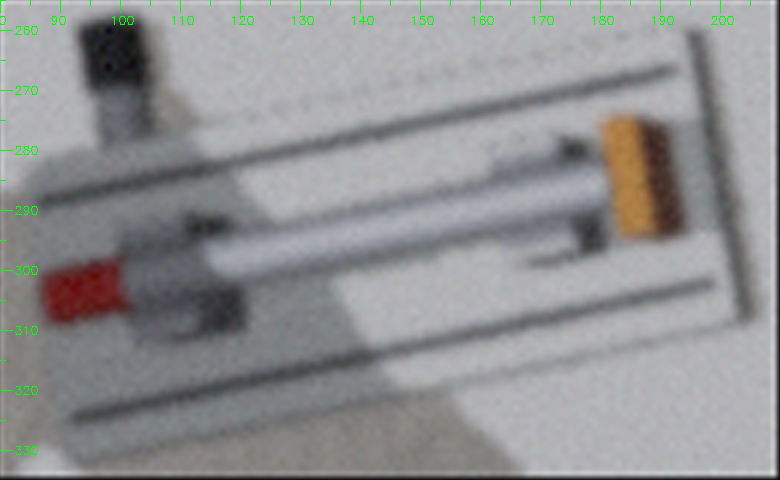

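View pics/top22.png

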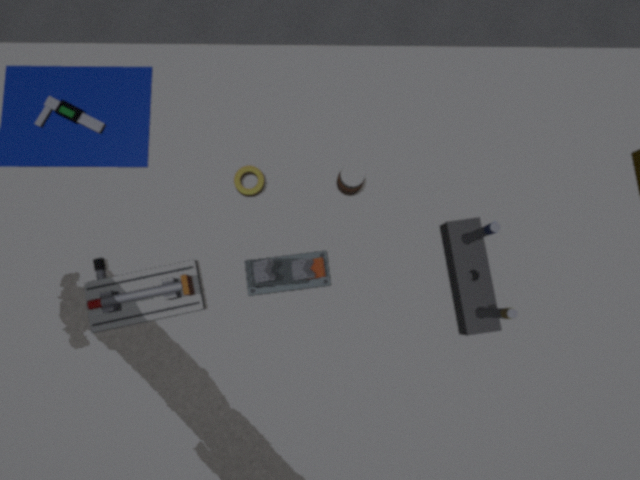

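The pin lies in the cradle with its foot at the stop. In both views the stop shows no gap (top px 181,283). The other pins, jar and ring look unmoved. I'll check the foot contact up close with the wrist camera.

```bash
python3 - <<'E'
from h import *
delta(CM-85*CD+np.array([0,0,95]),toolR(CY,0))
E
```

```text
t 35.35 pos [419.549 462.493 260.509] rpy [-1.571 -0.002 -1.363] F [ 1.155 -0.384 -0.086] w 50.9
q [-1.06   0.578  0.298  1.562 -0.187  1.032 -0.503]
shift cm [28.13  10.604 -0.05 ] rotvec deg [ 0.033 -0.098  0.108]
```

```bash
python3 -m inch '[0.6,4.5,0,0,0,0,0, 0.6,9,0,0,0,0,0, 0.6,13.5,0,0,0,0,0, 0.6,18,0,0,0,0,0, 0.6,22.5,0,0,0,0,0, 0.6,26,0,0,0,0,0, 0.6,28,0,0,0,0,0, 0.6,28,3,0,0,0,0, 0.6,28,6,0,0,0,0, 0.6,28,9,0,0,0,0, 0.6,28,9,0,0,0,0, 0.6,28,9,0,0,0,0]'
python3 - <<'E'
from h import *
from crop import crop
import cv2
st()
d=imaging.get_image('wrist');cv2.imwrite('pics/w23.png',d['img'][:,:,::-1]);pickle.dump(d,open('w23.pkl','wb'))
crop('w',250,180,370,330,5,'w23c',d)
E
```

```text
clock: 36.55
eef_pos: [477.6, 189.0, 171.4]
tool_rot: [-1.571, -0.001, -1.363]
force: [0.5, 0.2, 0.2]
width: 51.4
t 36.55 pos [477.567 189.024 171.378] rpy [-1.571 -0.001 -1.363] F [0.525 0.166 0.167] w 51.4
q [-0.624  0.534  0.281  1.963 -0.227  0.675  0.006]
```

View pics/w23.png

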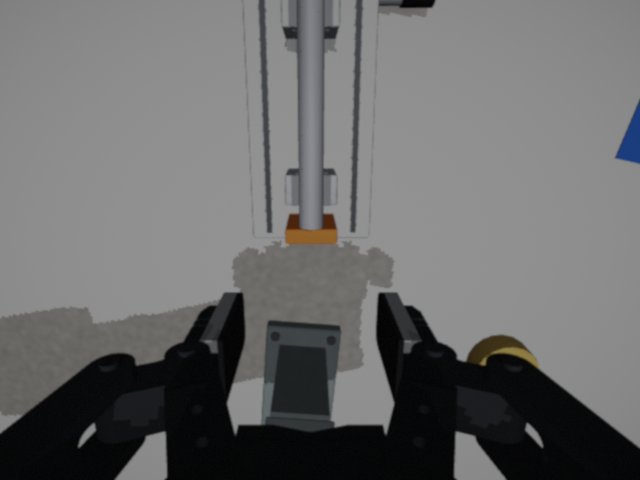

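View pics/w23c.png

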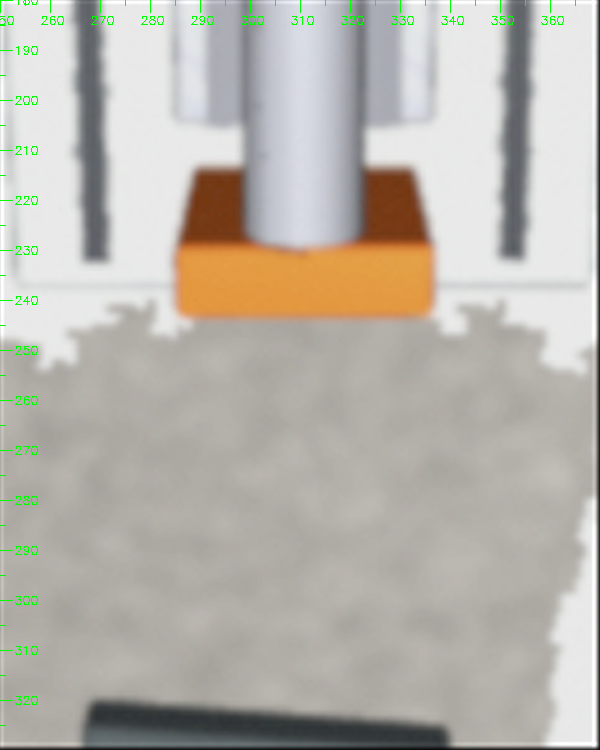

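In the wrist view the pin's foot reaches the stop's face with no gap (px 311,231), and the pin is centred in the saddles. The robot is clear of everything, so I'll hold briefly and hand the job in.

```bash
python3 -m inch '[0.6,0,-3,0,0,0,0, 0.6,0,-5,0,0,0,0, 0.6,0,-5,0,0,0,0, 0.6,0,-5,0,0,0,0, 0.6,0,-5,0,0,0,0]'
python3 -c "
from cell import finish_job
print(finish_job())"
```

```text
clock: 37.1
eef_pos: [477.1, 190.2, 220.9]
tool_rot: [-1.571, -0.0, -1.361]
force: [0.2, -0.6, -0.5]
width: 51.7
the job is handed in; nothing more can be done
None
```

The job is done and handed in at 37.1 s. The red-banded pin now lies in the level cradle with its bare foot against the orange stop.

- **V-rest:** I took the pin from the middle rack hole by its top end, lowered it into the V-rest and slid it down until the foot met the stop. That contact peaked at about 17 N, and I backed it off to about 8 N before letting go.
- **Cradle:** I took the pin again by its middle and lowered it into the cradle. I slid it along until the foot met the stop, at about 10 N, then backed off to about 5 N and let go.
- **Last checks:** The wrist picture shows the foot at the stop face with no visible gap and the pin centred in the saddles. In the side and top pictures the blue and yellow pins, the jar and the ring look unmoved. The force read about zero with the gripper clear of everything.
- **A disagreement:** My first estimate of the cradle's direction was about 0.02 rad off from what the wrist and top pictures showed, and its centre line about 1 to 2 mm off. I corrected both before lowering the pin.

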